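# Pour the bearing balls from the spout carton

### The arm

A 6-joint arm with a two-finger parallel gripper is mounted at the origin on the work surface. World frame = base frame: x ahead of the robot, y to its left, z up, the work surface at z = 0. Lengths are in m, angles in rad, forces in N, time in s.
With the tool pointing down it reaches from about 0.3 to 0.95 m from the base axis. Payload 3.1 kg.
Tool frame: the origin (TCP) lies on the front face of the gripper's body, between the roots of the fingers; the fingertips stand 73 mm ahead of it and the grasp point (between the pads) lies 54 mm ahead of it; z points along the fingers, x is the direction in which the jaws open and shut, and the axes are right-handed (so a half turn about z gives the same grasp; the last joint's range is limited). The gripper opens to 85 mm and grips with 20 to 120 N. Pads are 22 mm wide; open, the fingers measure 114 mm over their backs; the gripper's body (76 mm by 85 mm) begins 54 mm behind the grasp point. The pads swing forward as they close: fully open they stand 13 mm farther back than shut.
Start: joints at [1.08, 0.308, 1.634, -0, 1.2, -0.07], TCP at [0.255, 0.57, 0.304] pointing down, gripper open.
Joint ranges: [-3.06, 3.06], [-0.79, 1.96], [0.05, 2.63], [-1.19, 4.34], [0.05, 2.64], [-2.94, 2.94]. Speed limits (rad/s): [2.79, 2.79, 3.14, 3.14, 3.14, 3.14].

### API

Orientations are given as a unit quaternion [x, y, z, w].
In Python, from rig import bot gives the robot as it stands.
- The arm moves only by the tool play_rows, never from a script. Its argument "steps" is text: rows parted by semicolons, each of 5 numbers parted by spaces: the opening, from 0 (shut) to 1 (fully open), then the shift along the tool's x, y, z in units of 40 mm (1.0 is 40 mm), then the turn about the tool's z in units of 5 degrees (1.0 is 5 degrees). In form: fingers x y z yaw; .... A call has 1 to 20 rows; each row is the pose to reach, as a shift and turn from the pose measured when the call began, along the tool's axes at that moment; what a row does not reach only later rows make up. A row lasts 1/8 s, in which the tool goes at most 62.5 mm and 10.7 degrees, less where a joint would pass 70% of its speed; a pose out of reach is approached as far as the arm can. A call with a gripper value outside its range is refused whole. The fingers move at their own pace and stop on an object; "force" is the grip in N (left out, the last holds). Time passes only in rows, so rows that repeat a pose let the fingers close. It gives the time, the measured TCP pose, the force and the opening at its end, in the units of the state.
- bot.get_state(): the state, without advancing time (a new reading comes with each control period).
- bot.capture(name): name is "scene" or "side" or "wrist"; returns a dict with "color" (480x640x3 uint8, red, green, blue), "range_z" (480x640 float32, m along the optical axis (not along the pixel's ray), 0 where there is no reading), "fx", "fy", "cx", "cy" (pixels), "extrinsics" (4x4, takes a point from camera to world coordinates). Camera axes: x right, y up, looking along -z (the intrinsics and any distortion apply to the point x, -y, -z); pixel columns grow to the right and rows downward; lengths in m; the calibration is good to about 2 mm. A picture is of the moment at which its call begins.
- bot.sign_off(): hands the job in, once; it reports no verdict.
Trained networks look in the newest picture that a camera, given by its name, has taken for a name from the list of things; names that differ only in an ending like _2 or _b are one class to them, and where a whole thing is asked for, a point or a joint stands for the part that bears it (a point fixed in the world has none). Each returns a list of dicts, best first, with "score" (0 to 1); they miss things now and then, are a little off and sometimes report something else, mostly with a low value. They report only what shows in the picture. A call takes as long as a camera call. They do not tell look-alikes from the thing itself.
- bot.find_in(camera, thing): "position" ([x, y, z] in m, in world coordinates, good to about 4 mm: the middle of the surface that is visible of it).
- bot.cut_out(camera, thing): "pixels" (480x640 bool, what is visible of it).
- bot.tip_of(camera, thing): "position" ([x, y, z] in m, in world coordinates, good to about 4 mm: a listed point, or the origin of a listed thing).
The state is a dict: "clock": time; "joint_positions": joint angles; "qvel": joint speeds; "joint_efforts": joint torques, N m; "eef_pos": TCP position; "eef_rot": TCP orientation; "wrist_force": force on the tool from outside, world axes, zero at the start; "torque": the same for the moment, N m; "width": finger opening in m.
Only numpy, scipy, OpenCV 4.12 (cv2) and the standard library are available. Lean on these libraries where they do the work, as an engineer would, in place of code of your own. Each camera call takes 0.05 s, during which the arm holds its last target.

### The job

The turntable is getting new bearing balls. Pull the tin spout on the end of the long low carton fully out, then lift the carton and tip it, spout end down, over the round aluminium dish so that all three steel balls roll out into the dish. Set the carton back down flat on the counter, leaving the dish standing where it is.

Things in the scene. Friction and masses are not known exactly. Their poses are not given: they have to be found in the camera images.
- carton: Loose low closed cardboard carton, 130 mm long (its x), 48 wide (y), 52 high, walls 3, about 0.3 kg full; origin at the centre of its underside, z up. The spout is on its -x end, which faces the robot within 25 degrees. Grip it across the width from above. The tall upright carton has no spout and is not the one.
- spout (a joint): Steel scoop spout hinged along the carton's y at its x = -66, z = 3 mm: 0 = folded up flat on the end, 1.31 rad = fully out (stop), top swinging out and down. Plate 54 mm wide, 39 long, cheeks 16 high. Friction 0.03 N m, stays where left. Out, it is a chute rising 15 degrees from the carton's floor: balls stay in until the carton tips over 15 degrees, spout down; 25 to 40, tipped slowly, empties it.
- spout_tab (a point): Where to grip the spout's pull tab, 58 mm from the hinge. The tab, 16 mm wide (carton's y) and 5 thick, runs on from the plate's edge, 39 to 69 mm from the hinge; folded, its top 20 mm stand above the carton's top, which is 52 mm up. Gripped across its width, it can pivot between the pads. The balls run off the open chute 39 to 69 mm from the hinge, over or beside the tab.
- dish: Loose round aluminium dish, 150 mm across the rim, 136 across the foot, 40 high, wall 4, inner floor 5 up, 0.45 kg. Origin at the centre of its underside. A square aluminium tin stands to one side of it and is not the one.
- ball1_center (a point): Centre of a steel bearing ball, 18 mm diameter, 24 g, loose inside the carton at the start.
- ball2_center (a point): A second such ball.
- ball3_center (a point): A third such ball.
Things that resemble listed ones, but are neither listed nor needed, are in the scene too. Leave any pink look-alike of the carton alone.

How it is judged:
By the outcome, as a careful person would: the job done as asked, in the order asked, and still so for the second after the job is handed in, with the robot touching nothing.
It also fails if it takes over 72 s, if anything falls off the work surface, if the arm or the gripper's body presses on something with over 40 N, if the wrist force passes 120 N, or if a joint passes its speed limit or range.

## Working session

There is one attempt and no reset: what is moved stays moved. The work goes in short steps, Python scripts to look and compute and a tool call to move; the robot and the scene stay as the last step left them, time stands still between calls to the robot, and variables do not carry over. Pictures are saved under pics/ and viewed, and the job is handed in when it is done.

Besides the shell and the picture viewer there is one more tool, called after "Call:" as name(argument=value, ...) on one line, values as JSON. play_rows: Moves the arm, as the interface text tells. Its arguments: {"type":"object","properties":{"steps":{"type":"string"},"force":{"type":"number"}},"required":["steps"]}

```bash
ls; mkdir -p pics; python3 - <<'E'
from rig import bot
import cv2
for n in ["scene","side","wrist"]:
    c=bot.capture(n); cv2.imwrite(f"pics/{n}0.png",c["color"][:,:,::-1])
    print(n,c["fx"],c["cx"],c["cy"],c["extrinsics"].round(3).tolist())
    for t in ["carton","spout_tab","dish"]:
        for f in ["find_in","tip_of"]:
            for r in getattr(bot,f)(n,t): print(n,f,t,r["score"],[round(float(v),3) for v in r["position"]])
s=bot.get_state();print(s)
E
```

```text
pics
scene 531.0673448033468 319.4849616435272 243.57554247973346 [[-0.826, -0.335, 0.453, 0.925], [0.564, -0.507, 0.652, 0.596], [0.011, 0.794, 0.608, 0.644], [0.0, 0.0, 0.0, 1.0]]
scene find_in carton 0.95 [0.372, -0.055, 0.046]
scene find_in carton 0.85 [0.621, -0.214, 0.042]
scene find_in carton 0.73 [0.435, -0.365, 0.04]
scene find_in carton 0.73 [0.28, -0.248, 0.041]
scene tip_of carton 0.98 [0.419, -0.387, 0.002]
scene tip_of carton 0.67 [0.612, -0.23, -0.003]
scene tip_of carton 0.59 [0.346, -0.085, -0.007]
scene tip_of carton 0.56 [0.265, -0.258, 0.002]
scene find_in spout_tab 0.88 [0.399, -0.034, 0.027]
scene find_in spout_tab 0.76 [0.548, -0.229, 0.039]
scene find_in spout_tab 0.7 [0.3, -0.32, 0.032]
scene find_in spout_tab 0.64 [0.482, -0.358, 0.026]
scene tip_of spout_tab 0.94 [0.4, -0.035, 0.06]
scene tip_of spout_tab 0.69 [0.549, -0.253, 0.06]
scene tip_of spout_tab 0.67 [0.487, -0.363, 0.059]
scene tip_of spout_tab 0.46 [0.278, -0.33, 0.06]
scene find_in dish 0.92 [0.452, 0.349, 0.005]
scene tip_of dish 0.62 [0.463, 0.352, -0.003]
side 456.8643275879236 316.5327157616
[... 1233 characters left out ...]
ock': 1.05, 'joint_positions': array([ 1.08030403e+00,  3.08075255e-01,  1.63379902e+00, -1.79285611e-05,
        1.19970478e+00, -6.96780944e-02]), 'qvel': array([-1.59330943e-04,  1.64812550e-03,  1.10244996e-03, -1.76560720e-05,
       -4.62127179e-04,  1.07551048e-04]), 'joint_efforts': array([ 5.83630881e-04, -4.15289962e+01, -2.77095580e+01, -1.51465844e-05,
        6.51461432e-04,  5.35875131e-07]), 'eef_pos': array([0.25533358, 0.57047047, 0.30388792]), 'eef_rot': array([8.39195396e-01, 5.43830017e-01, 9.99300951e-06, 4.01897248e-06]), 'wrist_force': array([-0.89155516, -0.7154612 , -0.81867841]), 'torque': array([-0.02508079,  0.02852378, -0.00203222]), 'width': 0.08513954417236128}
```

View pics/scene0.png

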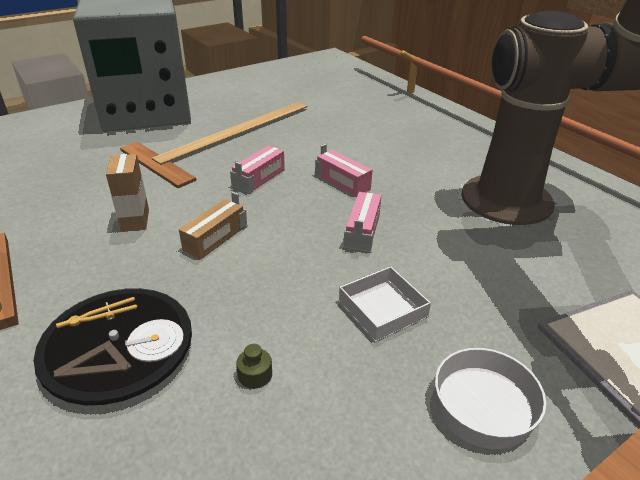

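View pics/side0.png

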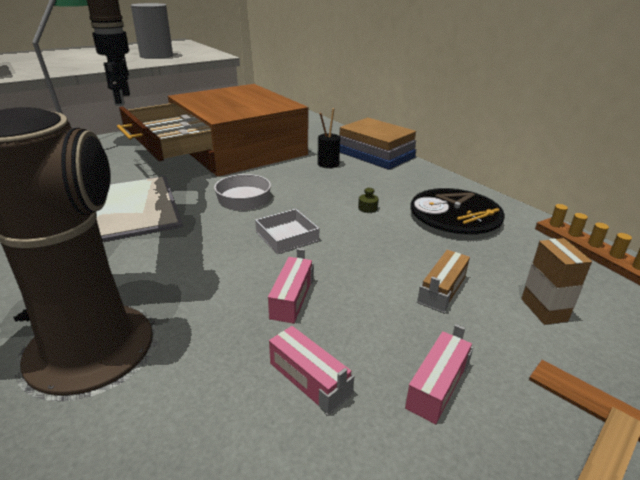

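View pics/wrist0.png

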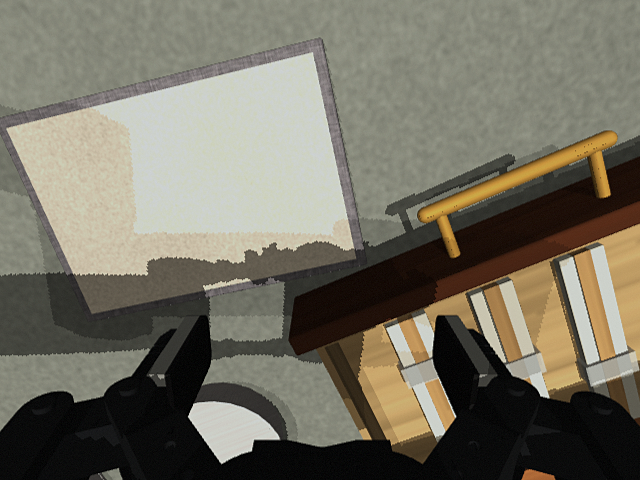

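Candidates for the carton:
- **Brown low carton:** scene (213,228), side (445,280). It's the only low brown one with a spout.
- **Three pink look-alikes:** scene (260,168), (345,170), (363,220).
- **Tall brown carton:** scene (128,195). It has no spout.

The dish is the round one at scene (488,398). The square tin at (385,302) isn't it. I'll go with the brown low carton and measure it next.

```bash
cat > h.py <<'E'
import numpy as np, cv2
from rig import bot
def cloud(c):
    z=c["range_z"]; v,u=np.mgrid[0:480,0:640]
    x=(u-c["cx"])/c["fx"]*z; y=-(v-c["cy"])/c["fy"]*z
    P=np.stack([x,y,-z,np.ones_like(z)],-1)@c["extrinsics"].T
    P=P[...,:3]; P[z<=0]=np.nan
    return P
def proj(c,p):
    q=np.linalg.inv(c["extrinsics"])@np.r_[p,1]; return c["cx"]+c["fx"]*q[0]/-q[2], c["cy"]-c["fy"]*q[1]/-q[2]
E
python3 - <<'E'
from h import *
C={n:bot.capture(n) for n in["scene","side"]}
for n,c in C.items():
    P=cloud(c)
    near=(np.hypot(P[...,0]-.60,P[...,1]+.235)<.11)
    top=near&(P[...,2]>.046)&(P[...,2]<.057)
    q=P[top][:,:2].astype(np.float32); print(n,"top",len(q),np.median(P[top][:,2]),cv2.minAreaRect(q))
    tab=near&(P[...,2]>.060)&(P[...,2]<.09); q=P[tab]; print("tab",len(q),q.mean(0),q.min(0),q.max(0))
    d=(np.hypot(P[...,0]-.465,P[...,1]-.351)<.1)&(P[...,2]>.034)&(P[...,2]<.05); q=P[d]
    # circle fit
    A=np.c_[2*q[:,:2],np.ones(len(q))]; s=np.linalg.lstsq(A,(q[:,:2]**2).sum(1),rcond=None)[0]
    print("dish",len(q),s[:2],np.sqrt(s[2]+s[0]**2+s[1]**2),q[:,2].max())
    # other obstacles: height map near dish
    for nm,(x,y) in dict(sq=(.4,.19)).items():
        m=(np.hypot(P[...,0]-x,P[...,1]-y)<.12)&(P[...,2]>.01)&(np.hypot(P[...,0]-.465,P[...,1]-.351)>.085); print(nm,P[m].min(0),P[m].max(0))
    if n=="scene":
        cv2.imwrite("pics/crop1.png",cv2.resize(c["color"][170:280,150:280,::-1],None,fx=5,fy=5,interpolation=2))
E
```

```text
scene top 1139 0.05244343320848588 ((0.610457181930542, -0.22468367218971252), (0.13621601462364197, 0.05314188450574875), 21.444948196411133)
tab 47 [ 0.5475671  -0.24884011  0.06746146] [ 0.54193723 -0.25916407  0.06057944] [ 0.55166883 -0.24104595  0.07460394]
dish 1402 [0.46630472 0.35125601] 0.07209962749362239 0.043811877642860875
sq [0.4019219  0.07009352 0.0100135 ] [0.51838957 0.17770264 0.03864101]
side top 1015 0.051640406876523604 ((0.6087157130241394, -0.22712574899196625), (0.14077460765838623, 0.049164824187755585), 22.021625518798828)
tab 59 [ 0.5457718  -0.25289366  0.06698297] [ 0.54053721 -0.25952196  0.06004344] [ 0.55188406 -0.24440175  0.07361527]
dish 291 [0.46420539 0.34845901] 0.07223486121643377 0.042338960424278316
sq [0.40145442 0.07047035 0.01005407] [0.51641391 0.17800763 0.03577432]
```

View pics/crop1.png

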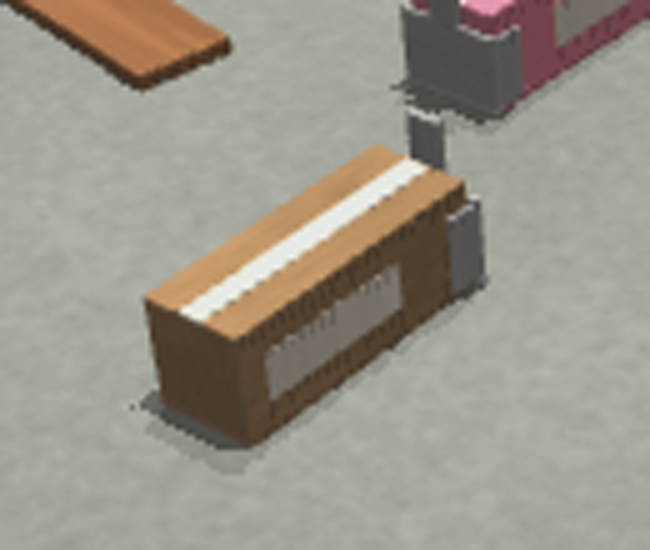

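Call:
play_rows(steps="0 -1 1 0 2;0 -2 2 0 4;0 -3 3 0 6;0 -4 4 0 8;0 -5 5 0 10;0 -6 6 0.2 12;0 -7 7 0.4 14;0 -8 8 0.6 16;0 -9 9 0.8 18;0 -10 10 1 20;0 -11 11 1.2 22;0 -12 12 1.35 24;0 -13 13 1.35 26;0 -14 14 1.35 26.9;0 -15 15 1.35 26.9;0 -15.36 15.47 1.35 26.9;0 -15.36 15.47 1.35 26.9;0 -15.36 15.47 1.35 26.9;0 -15.36 15.47 1.35 26.9;0 -15.36 15.47 1.35 26.9", force=20)

```text
clock: 3.65
eef_pos: [0.569, -0.242, 0.25]
eef_rot: [0.826, -0.563, -0.0, -0.0]
wrist_force: [0.1, 0.5, 0.3]
width: 0.0002
```

```bash
python3 - <<'E'
from h import *
c=bot.capture("wrist"); cv2.imwrite("pics/w1.png",c["color"][:,:,::-1]); P=cloud(c)
s=bot.get_state(); print(s["clock"],s["eef_pos"],s["eef_rot"],s["wrist_force"],s["joint_positions"].round(2))
near=(np.hypot(P[...,0]-.60,P[...,1]+.235)<.11)
top=near&(P[...,2]>.049)&(P[...,2]<.056); q=P[top][:,:2].astype(np.float32); print(len(q),np.median(P[top][:,2]),cv2.minAreaRect(q))
tab=near&(P[...,2]>.062)&(P[...,2]<.09); q=P[tab]; print("tab",len(q),q.mean(0),q.min(0),q.max(0)) if tab.any() else 0
for f in["find_in","tip_of"]:
  for t in["carton","spout_tab"]:
    for r in getattr(bot,f)("wrist",t): print(f,t,r["score"],np.round(r["position"],3))
E
```

```text
3.7 [ 0.56905724 -0.24221973  0.25003182] [ 8.26355426e-01 -5.63148923e-01 -2.46047615e-05 -1.25802431e-05] [-0.21927135  0.36929321  0.24882128] [-0.47  0.35  1.69  0.    1.1   0.72]
13762 0.052143730432953506 ((0.612130880355835, -0.22673571109771729), (0.13336768746376038, 0.04815743863582611), 21.908491134643555)
tab 273 [ 0.5493318  -0.25205414  0.0697137 ] [ 0.54325032 -0.26026886  0.0620352 ] [ 0.55361081 -0.24450239  0.07415164]
find_in carton 0.97 [ 0.615 -0.226  0.055]
find_in carton 0.7 [ 0.482 -0.364  0.022]
find_in carton 0.6 [ 0.364 -0.087  0.043]
find_in spout_tab 0.94 [ 0.549 -0.245  0.057]
find_in spout_tab 0.79 [ 0.486 -0.359  0.021]
find_in spout_tab 0.72 [ 0.404 -0.058  0.032]
tip_of carton 0.9 [ 0.614 -0.225  0.003]
tip_of carton 0.84 [ 0.347 -0.088 -0.004]
tip_of spout_tab 0.83 [ 0.549 -0.248  0.062]
```

View pics/w1.png

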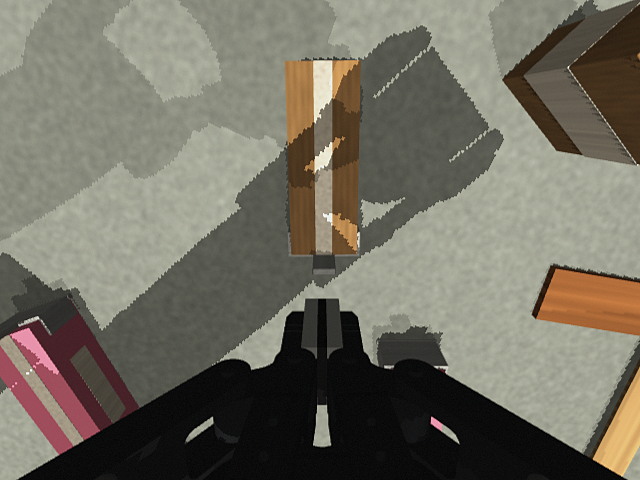

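The wrist view shows the brown carton's strip at (323,160), with the tab right at the spout end at (323,265). I'll open the spout by pushing the closed fingertips against the tab from behind.

Call:
play_rows(steps="0 0.05 0 1 0;0 0.05 0 2 0;0 0.05 0 2.6 0;0 0.05 0 2.9 0;0 0.05 0 3.02 0;0 0.05 0 3.02 0;0 0.05 0.2 3.02 0;0 0.05 0.35 3.02 0;0 0.05 0.5 3.02 0;0 0.05 0.65 3.02 0;0 0.05 0.78 3.02 0;0 0.05 0.9 3.02 0;0 0.05 0.98 3.05 0;0 0.05 1.08 3.12 0;0 0.05 1.19 3.2 0;0 0.05 1.28 3.29 0;0 0.05 1.38 3.39 0;0 0.05 1.46 3.5 0;0 0.05 1.53 3.6 0;0 0.05 1.53 3.6 0")

```text
clock: 6.4
eef_pos: [0.5124, -0.2669, 0.1054]
eef_rot: [0.826, -0.564, -0.001, 0.0]
wrist_force: [-0.1, 0.4, 0.0]
width: 0.0002
```

```bash
cat > look.py <<'E'
import sys
from h import *
cx,cy,tag=float(sys.argv[1]),float(sys.argv[2]),sys.argv[3]
ims=[]
for n in["scene","side","wrist"]:
    c=bot.capture(n); im=c["color"][:,:,::-1]
    if n!="wrist":
        u,v=map(int,proj(c,[cx,cy,.05])); im=im[max(0,v-100):v+100,max(0,u-130):u+130]; im=cv2.resize(im,(400,300),interpolation=2)
    else: im=cv2.resize(im,(400,300))
    ims.append(im)
o=np.vstack([np.hstack(ims[:2]),np.hstack([ims[2],np.zeros_like(ims[2])])]); cv2.imwrite(f"pics/{tag}.png",o)
s=bot.get_state(); print(s["clock"],s["eef_pos"],s["wrist_force"],s["torque"],s["width"])
E
python3 look.py .57 -.24 l1
```

```text
6.55 [ 0.51296542 -0.26700449  0.10598292] [-0.48523288  0.71512707 -0.40628891] [ 0.02629682 -0.01968342 -0.01425132] 6.31170211177596e-05
```

View pics/l1.png

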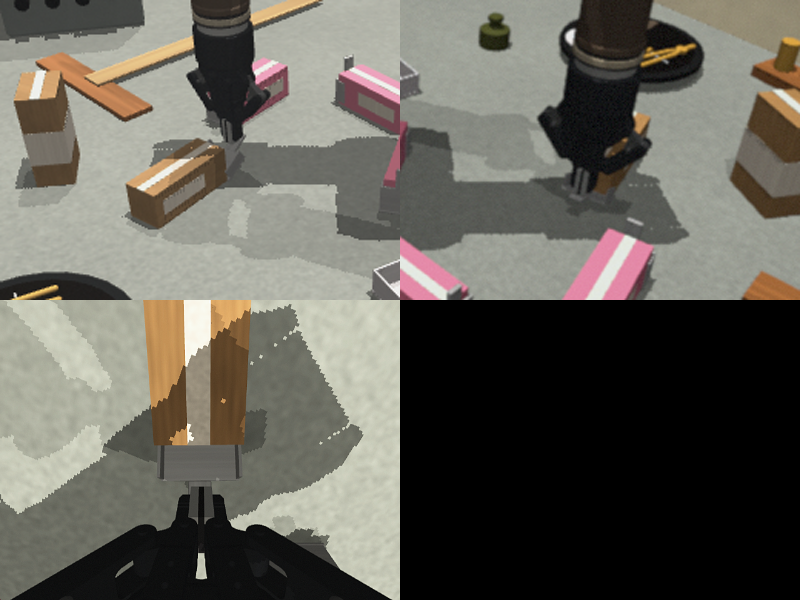

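The spout is swinging out as intended: in the wrist view, the plate and cheeks show at (200,462). I'll keep pushing to the stop.

Call:
play_rows(steps="0 0 0.05 0.1 0;0 0 0.09 0.2 0;0 0 0.12 0.28 0;0 0 0.14 0.34 0;0 0 0.14 0.38 0;0 0 0.14 0.42 0;0 0 0.14 0.42 0")

```text
clock: 7.42
eef_pos: [0.5075, -0.2691, 0.0893]
eef_rot: [0.826, -0.563, -0.0, 0.0]
wrist_force: [-1.3, 0.1, 2.9]
width: 0.0003
```

```bash
python3 look.py .57 -.24 l2
```

```text
7.575 [ 0.50771348 -0.26905774  0.08940878] [-2.43123672 -0.10745272  3.93196032] [-1.89903520e-02  4.14812261e-01 -1.07944849e-04] 4.436024565775336e-05
```

View pics/l2.png

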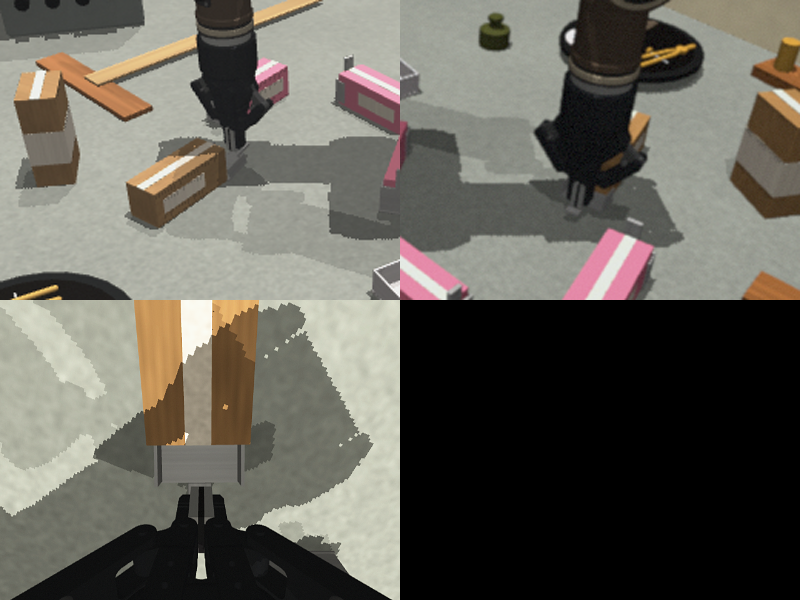

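Call:
play_rows(steps="0 0 0 -0.5 0;0 0 0 -1.2 0;0 0 0 -2 0;0.5 0 -0.5 -3 0;1 0 -1 -3.4 0;1 0 -1.5 -3.4 0;1 0 -1.5 -3.4 0;1 0 -1.5 -3.4 0")

```text
clock: 8.57
eef_pos: [0.5624, -0.2467, 0.2237]
eef_rot: [0.826, -0.563, -0.002, 0.0]
wrist_force: [0.0, 0.4, 0.5]
width: 0.085
```

```bash
python3 look.py .57 -.24 l3; cat > meas.py <<'E'
from h import *
import sys
X,Y=map(float,sys.argv[1:3])
for n in["scene","side","wrist"]:
    c=bot.capture(n); P=cloud(c)
    near=np.hypot(P[...,0]-X,P[...,1]-Y)<.12
    top=near&(P[...,2]>.048)&(P[...,2]<.056); q=P[top][:,:2].astype(np.float32)
    if len(q)>50: print(n,len(q),np.median(P[top][:,2]),cv2.minAreaRect(q))
    for f in["find_in","tip_of"]:
      for t in["carton","spout_tab"]:
        for r in getattr(bot,f)(n,t):
          if np.hypot(r["position"][0]-X,r["position"][1]-Y)<.13: print(n,f,t,r["score"],np.round(r["position"],3))
E
python3 meas.py .61 -.227
```

```text
8.725 [ 0.56248241 -0.24711985  0.22412617] [ 0.35716943 -0.21122885 -0.06366265] [ 0.07457146  0.00013778 -0.01933737] 0.08573936470475368
scene 1058 0.05248252758371558 ((0.6116379499435425, -0.2233257293701172), (0.1333685666322708, 0.054562900215387344), 21.356372833251953)
scene find_in carton 0.8 [ 0.615 -0.214  0.039]
scene find_in spout_tab 0.76 [ 0.522 -0.252  0.017]
scene tip_of carton 0.69 [ 0.612 -0.227 -0.002]
scene tip_of spout_tab 0.76 [ 0.5   -0.268  0.017]
scene tip_of spout_tab 0.38 [ 0.614 -0.23  -0.004]
side 1033 0.051646476228880966 ((0.6109495162963867, -0.2263219952583313), (0.1354229748249054, 0.04884561523795128), 22.037038803100586)
side find_in carton 0.88 [ 0.576 -0.238  0.039]
side find_in spout_tab 0.71 [ 0.53  -0.262  0.01 ]
side tip_of carton 0.72 [ 0.613 -0.228 -0.003]
side tip_of spout_tab 0.88 [ 0.5   -0.271  0.015]
wrist 16887 0.05213954655215933 ((0.6134859323501587, -0.22629640996456146), (0.1304541826248169, 0.04815429449081421), 21.806194305419922)
wrist find_in carton 0.94 [ 0.61  -0.227  0.054]
wrist find_in spout_tab 0.87 [ 0.524 -0.261  0.014]
wrist tip_of carton 0.77 [ 0.613 -0.226  0.002]
wrist tip_of spout_tab 0.81 [ 0.499 -0.268  0.018]
```

View pics/l3.png

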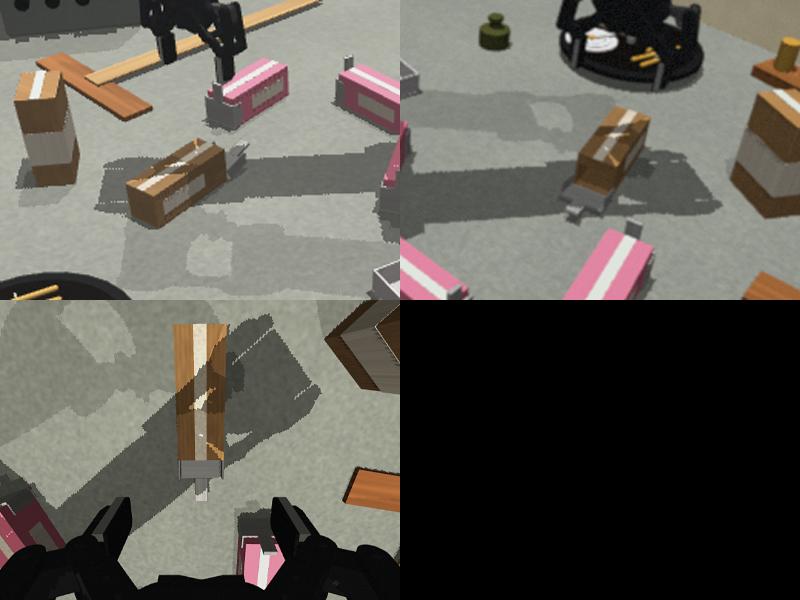

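The spout is fully out: the tab measures about 16–18 mm up, against 18 expected. Next I'll grip the carton near its nose and lift it.

Call:
play_rows(steps="1 0 -0.12 1 -0.06;1 0 -0.12 2 -0.06;1 0 -0.12 2.8 -0.06;1 0 -0.12 3.3 -0.06;1 0 -0.12 3.48 -0.06;1 0 -0.12 3.48 -0.06;0 0 -0.12 3.48 -0.06;0 0 -0.12 3.48 -0.06;0 0 -0.12 3.48 -0.06;0 0 -0.12 3.48 -0.06;0 0 -0.12 3.48 -0.06;0 0 -0.12 3.48 -0.06", force=80)

```text
clock: 10.98
eef_pos: [0.5691, -0.2459, 0.0879]
eef_rot: [0.828, -0.561, 0.001, -0.0]
wrist_force: [0.8, 0.4, 6.4]
width: 0.047
```

Call:
play_rows(steps="0 0 0 -0.05 0;0 0 0 -0.1 0;0 0 0 -0.2 0;0 0 0 -0.35 0;0 0 0 -0.5 0;0 0 0 -0.7 0;0 0 0 -0.9 0;0 0 0 -1 0;0 0 0 -1 0", force=80)

```text
clock: 12.1
eef_pos: [0.5693, -0.246, 0.1285]
eef_rot: [0.828, -0.561, 0.002, -0.0]
wrist_force: [-0.4, 0.0, -1.8]
width: 0.0471
```

```bash
python3 look.py .57 -.24 l4
```

```text
12.25 [ 0.56873271 -0.24570327  0.12759245] [-0.27544243  0.14180313 -3.55255352] [-0.02894738  0.10441445  0.06254475] 0.04708953017250373
```

View pics/l4.png

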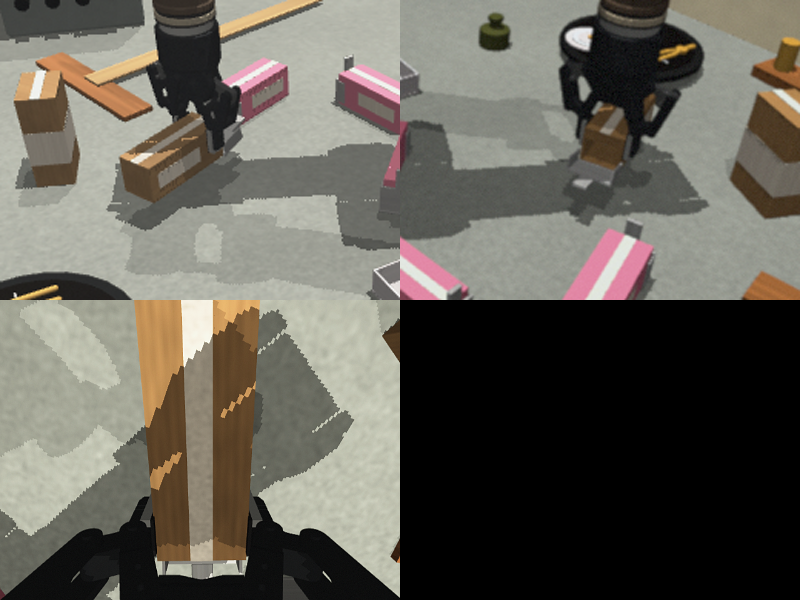

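```bash
cat > tilt.py <<'E'
# carton pose in hand from side/scene/wrist: fit plane to the top face along tool axes
from h import *
from scipy.spatial.transform import Rotation as R
s=bot.get_state(); Rm=R.from_quat(s["eef_rot"]).as_matrix(); p=s["eef_pos"]
print("t",s["clock"],"tcp",p.round(4),"F",s["wrist_force"].round(1),"w",round(s["width"],4))
for n in["wrist","scene","side"]:
    c=bot.capture(n); P=cloud(c); col=c["color"].astype(int)
    L=(P-p)@Rm   # tool frame
    brown=(col[...,0]>col[...,2]*1.25)|(col.min(-1)>150)
    m=(abs(L[...,0])<.018)&(L[...,1]<.0)&(L[...,1]>-.17)&(L[...,2]>-.08)&(L[...,2]<.09)
    if n=="wrist": m&=(L[...,1]<-.045)
    q=L[m]
    if len(q)<40: print(n,len(q)); continue
    # ransac plane z=a*y+b on tool (highest visible face)
    rng=np.random.default_rng(0);best=0
    for _ in range(300):
        i,j=rng.integers(0,len(q),2)
        if abs(q[i,1]-q[j,1])<.02: continue
        a=(q[i,2]-q[j,2])/(q[i,1]-q[j,1]); 
        if abs(a)>1: continue
        b=q[i,2]-a*q[i,1]; k=abs(q[:,2]-a*q[:,1]-b)<.002
        if k.sum()>best: best=k.sum();K=k
    a,b=np.polyfit(q[K,1],q[K,2],1)
    print(n,len(q),best,"tilt nose-down deg",round(np.degrees(np.arctan(a)),1),"top z below TCP at y=0",round(b,4),"y range",q[K,1].min().round(3),q[K,1].max().round(3))
E
python3 tilt.py
```

```text
t 12.25 tcp [ 0.5687 -0.2457  0.1276] F [-0.3  0.1 -3.6] w 0.0471
wrist 33747 33652 tilt nose-down deg -0.2 top z below TCP at y=0 0.0357 y range -0.107 -0.045
scene 1335 600 tilt nose-down deg -0.1 top z below TCP at y=0 0.0355 y range -0.115 -0.0
side 387 226 tilt nose-down deg -0.6 top z below TCP at y=0 0.0361 y range -0.099 -0.0
```

The carton is level in the grip, with its underside 88 mm below the TCP. I'll carry it over to the dish.

Call:
play_rows(steps="0 0 0 -0.5 0;0 0 0 -1 0;0 0 0 -1.5 0;0 -0.2 -0.06 -1.81 0;0 -0.6 -0.17 -1.81 0;0 -1.2 -0.34 -1.81 0;0 -2 -0.57 -1.81 0;0 -2.8 -0.8 -1.81 0;0 -3.6 -1.03 -1.81 0;0 -4.4 -1.26 -1.81 0;0 -5.2 -1.48 -1.81 0;0 -6 -1.71 -1.81 0;0 -6.8 -1.94 -1.81 0;0 -7.6 -2.17 -1.81 0;0 -8.4 -2.4 -1.81 0;0 -9.2 -2.62 -1.81 0;0 -10 -2.85 -1.81 0;0 -10.6 -3.02 -1.81 0;0 -11 -3.14 -1.81 0;0 -11 -3.14 -1.81 0", force=80)

```text
clock: 14.9
eef_pos: [0.5212, 0.2109, 0.1988]
eef_rot: [0.828, -0.56, 0.0, 0.001]
wrist_force: [0.3, 0.9, -3.2]
width: 0.0471
```

```bash
python3 tilt.py; python3 look.py .48 .33 l5; python3 - <<'E'
from h import *
for n in["scene","side","wrist"]:
    c=bot.capture(n);P=cloud(c)
    d=(np.hypot(P[...,0]-.465,P[...,1]-.351)<.085)&(np.hypot(P[...,0]-.465,P[...,1]-.351)>.06)&(P[...,2]>.036)&(P[...,2]<.046); q=P[d]
    if len(q)<20: print(n,len(q)); continue
    A=np.c_[2*q[:,:2],np.ones(len(q))]; s=np.linalg.lstsq(A,(q[:,:2]**2).sum(1),rcond=None)[0]
    print(n,"dish",len(q),s[:2].round(4),np.sqrt(s[2]+s[0]**2+s[1]**2).round(4),np.percentile(q[:,2],[10,50,95]).round(4), [ (r["score"],np.round(r["position"],3)) for r in bot.tip_of(n,"dish")])
s=bot.get_state();print(s["joint_positions"].round(2),s["eef_rot"].round(3))
E
```

```text
t 14.9 tcp [0.5212 0.2109 0.1988] F [ 0.3  0.9 -3.2] w 0.0471
wrist 33753 33657 tilt nose-down deg -0.1 top z below TCP at y=0 0.0356 y range -0.107 -0.045
scene 3445 1701 tilt nose-down deg -0.1 top z below TCP at y=0 0.0348 y range -0.114 -0.0
side 117 74 tilt nose-down deg -0.2 top z below TCP at y=0 0.0361 y range -0.115 -0.002
15.2 [0.52259147 0.20873479 0.19947773] [ 0.71195455  0.93928875 -2.81124401] [-0.03842988  0.0819445  -0.00700243] 0.047335271893294784
scene dish 1181 [0.4662 0.3512] 0.0722 [0.0372 0.0401 0.0421] [(0.83, array([ 0.462,  0.352, -0.002]))]
side dish 219 [0.4644 0.3485] 0.0723 [0.0365 0.0384 0.0403] [(0.68, array([0.466, 0.353, 0.   ]))]
wrist dish 4106 [0.4666 0.3487] 0.072 [0.0374 0.0396 0.0409] [(0.92, array([ 0.466,  0.349, -0.001]))]
[ 0.3   0.31  1.86 -0.    0.97  1.5 ] [ 0.828 -0.561  0.001 -0.   ]
```

View pics/l5.png

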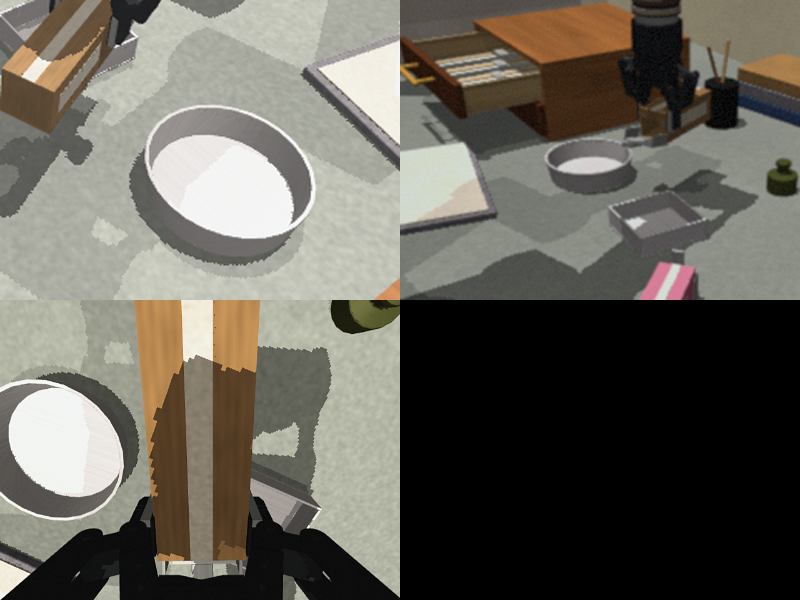

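```bash
python3 - <<'E'
from h import *
for n in["scene","side","wrist"]:
    P=cloud(bot.capture(n))
    for x0 in np.arange(.3,.75,.05):
        m=(P[...,0]>x0)&(P[...,0]<x0+.05)&(P[...,1]>.30)&(P[...,1]<.75)&(P[...,2]>.06)&(P[...,2]<.4)
        if m.sum()>20: print(n,round(x0,2),"ymin",np.percentile(P[m][:,1],1).round(3),"z",P[m][:,2].max().round(3))
E
```

```text
scene 0.45 ymin 0.521 z 0.164
scene 0.5 ymin 0.521 z 0.164
scene 0.55 ymin 0.521 z 0.163
side 0.3 ymin 0.52 z 0.149
side 0.35 ymin 0.53 z 0.139
side 0.4 ymin 0.53 z 0.139
side 0.45 ymin 0.516 z 0.161
side 0.5 ymin 0.516 z 0.162
side 0.55 ymin 0.516 z 0.162
side 0.6 ymin 0.516 z 0.161
side 0.65 ymin 0.519 z 0.162
side 0.7 ymin 0.519 z 0.162
```

Call:
play_rows(steps="0 -0.3 -0.09 0 0;0 -0.8 -0.23 0 0;0 -1.5 -0.43 0 0;0 -2.2 -0.63 0 0;0 -2.9 -0.83 0 0;0 -3.4 -0.97 0 0;0 -3.7 -1.05 0 0;0 -3.79 -1.08 0 0;0 -3.79 -1.08 0.2 0;0 -3.79 -1.08 0.5 0;0 -3.79 -1.08 0.8 0;0 -3.79 -1.08 1 0;0 -3.79 -1.08 1.11 0;0 -3.79 -1.08 1.11 0;0 -3.79 -1.08 1.11 0", force=80)

```text
clock: 17.52
eef_pos: [0.507, 0.3666, 0.1555]
eef_rot: [0.828, -0.561, 0.001, -0.001]
wrist_force: [-1.1, -0.4, -3.7]
width: 0.0472
```

```bash
python3 tilt.py; python3 look.py .48 .35 l6;python3 - <<'E'
from rig import bot
for i in range(2): bot.capture("side"); print(bot.get_state()["eef_pos"])
E
```

```text
t 17.525 tcp [0.507  0.3666 0.1555] F [-1.1 -0.4 -3.7] w 0.0472
wrist 33745 33630 tilt nose-down deg -0.2 top z below TCP at y=0 0.0356 y range -0.107 -0.045
scene 4610 2509 tilt nose-down deg -0.1 top z below TCP at y=0 0.0347 y range -0.115 -0.0
side 96 78 tilt nose-down deg -0.1 top z below TCP at y=0 0.0362 y range -0.116 -0.0
17.825 [0.50667786 0.36645508 0.15529679] [-0.23818751  0.45051681 -3.50495413] [-0.06833111  0.1886627  -0.01213578] 0.04701897865105194
[0.50666583 0.36643706 0.15525108]
[0.50664519 0.36640354 0.15517714]
```

View pics/l6.png

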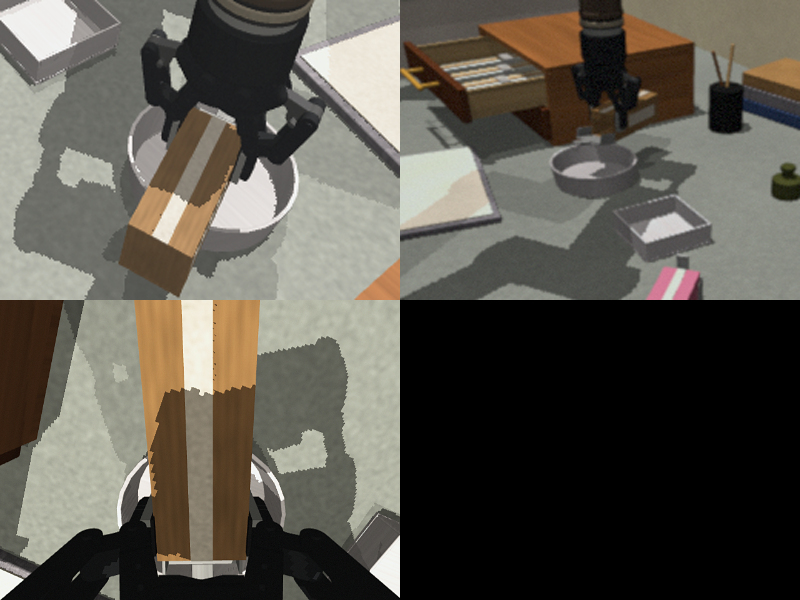

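The spout sits over the dish with the tail past the rear rim. The tool can't be tilted by commands, so I'll rest the carton's underside on the rear rim. Moving the grip down and noseward should then make the carton pivot between the pads.

Call:
play_rows(steps="0 0 0 0.2 0;0 0 0 0.4 0;0 0 0 0.55 0;0 0 0 0.65 0;0 0 0 0.7 0;0 0 0 0.7 0", force=80)

```text
clock: 18.68
eef_pos: [0.5067, 0.3664, 0.1279]
eef_rot: [0.828, -0.561, 0.001, -0.0]
wrist_force: [-3.0, -1.1, 1.6]
width: 0.0469
```

Call:
play_rows(steps="0 0 0.02 0.02 0;0 0 0.05 0.05 0;0 0 0.08 0.07 0;0 0 0.11 0.1 0;0 0 0.14 0.12 0;0 0 0.17 0.14 0;0 0 0.2 0.16 0;0 0 0.2 0.16 0", force=35)

```text
clock: 19.68
eef_pos: [0.5052, 0.3658, 0.1272]
eef_rot: [0.828, -0.561, 0.005, -0.007]
wrist_force: [1.8, -2.3, 13.6]
width: 0.0472
```

```bash
python3 tilt.py; python3 look.py .48 .35 l7
```

```text
t 19.675 tcp [0.5052 0.3658 0.1272] F [ 1.8 -2.3 13.6] w 0.0472
wrist 33944 33842 tilt nose-down deg 0.1 top z below TCP at y=0 0.0356 y range -0.107 -0.045
scene 4293 2379 tilt nose-down deg 0.1 top z below TCP at y=0 0.0347 y range -0.115 -0.0
side 100 77 tilt nose-down deg -0.0 top z below TCP at y=0 0.0363 y range -0.114 -0.0
19.975 [0.5051736  0.36577008 0.12724017] [ 1.21928743 -2.11977731 13.1997604 ] [-0.27031696 -0.71930387 -0.0592467 ] 0.047161793846169565
```

View pics/l7.png

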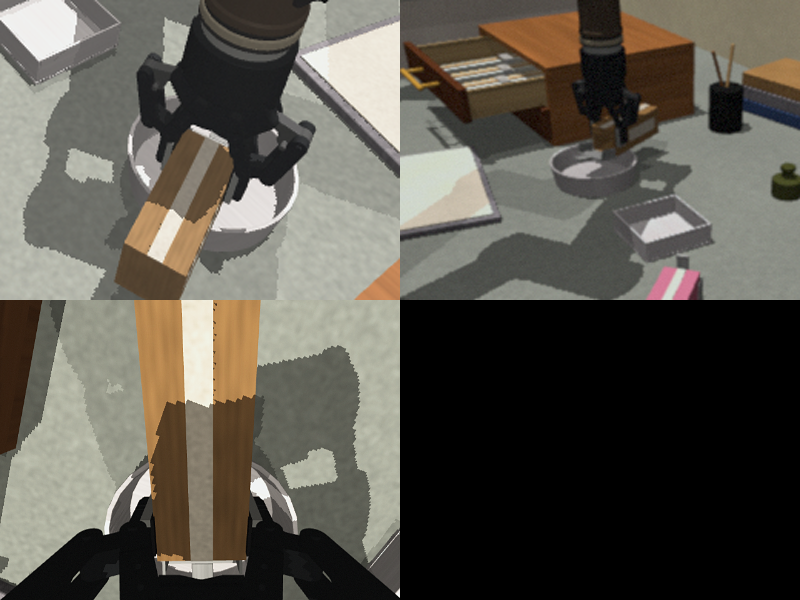

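It didn't pivot at 35 N: the arm just complied, with 13 N on the rim. I'll drop to the minimum grip force.

Call:
play_rows(steps="0 0 0.1 0.1 0;0 0 0.15 0.14 0;0 0 0.2 0.18 0;0 0 0.2 0.18 0;0 0 0.2 0.18 0", force=20)

```text
clock: 20.6
eef_pos: [0.5039, 0.3652, 0.1267]
eef_rot: [0.828, -0.561, 0.009, -0.014]
wrist_force: [-0.1, -4.0, 18.3]
width: 0.0469
```

```bash
python3 tilt.py
```

```text
t 20.6 tcp [0.5039 0.3652 0.1267] F [-0.1 -4.  18.3] w 0.0469
wrist 33999 33908 tilt nose-down deg 0.2 top z below TCP at y=0 0.0356 y range -0.107 -0.045
scene 4335 2365 tilt nose-down deg 0.2 top z below TCP at y=0 0.0347 y range -0.115 -0.0
side 96 74 tilt nose-down deg 0.1 top z below TCP at y=0 0.0363 y range -0.116 -0.0
```

The pads grip firmly, but the wrist complies. It has tilted about 1.9°, and each call starts from the measured pose, so the tilt carries forward. I'll hold firmly and build up tilt with repeated presses around the rim contact.

Call:
play_rows(steps="0 0 0.1 0.15 0;0 0 0.2 0.25 0;0 0 0.2 0.28 0;0 0 0.2 0.28 0", force=60)

```text
clock: 21.25
eef_pos: [0.5054, 0.3659, 0.1251]
eef_rot: [0.828, -0.56, 0.015, -0.023]
wrist_force: [0.2, -5.9, 27.7]
width: 0.0472
```

Call:
play_rows(steps="0 0 0.1 0.15 0;0 0 0.2 0.25 0;0 0 0.2 0.28 0;0 0 0.2 0.28 0")

```text
clock: 21.75
eef_pos: [0.508, 0.3669, 0.1233]
eef_rot: [0.828, -0.56, 0.022, -0.034]
wrist_force: [2.5, -5.0, 26.2]
width: 0.0476
```

```bash
cat > st.py <<'E'
from h import *
from scipy.spatial.transform import Rotation as R
s=bot.get_state(); M=R.from_quat(s["eef_rot"]).as_matrix(); p=s["eef_pos"]
z=M[:,2]; D=np.array([.466,.3495,0])
u=np.array([.9285,.3714,0]); l=np.array([-.3714,.9285,0])
print("t",s["clock"],"tcp",p.round(4),"F",s["wrist_force"].round(1),"Tq",s["torque"].round(2))
print("tilt nose-down",np.degrees(np.arcsin(z@u)).round(2),"side",np.degrees(np.arcsin(z@l)).round(2),"r",round((p-D)@u*1e3,1),"lat",round((p-D)@l*1e3,1), "joints",s["joint_positions"].round(2))
f=lambda x,zz: p+M@np.array([0,-(x+.0485),.0878-zz])
for nm,q in dict(noseedge=f(-.065,0),plate39=f(-.066-.0377,.003+.0101),tabtip=f(-.066-.0666,.003+.0179),tailtop=f(.065,.052)).items(): print(nm,"r,z",round((q-D)@u*1e3,1),round(q[2]*1e3,1))
# contact: bottom line at z=.040
a=f(-.065,0);b=f(.065,0); t=(.04-a[2])/(b[2]-a[2]+1e-9); print("bottom at z40: r",round((a+t*(b-a)-D)@u*1e3,1),"L",round(t*130,1))
E
python3 st.py
```

```text
t 21.75 tcp [0.508  0.3669 0.1233] F [ 2.5 -5.  26.2] Tq [-0.76 -1.26 -0.17]
tilt nose-down 4.63 side 0.15 r 45.4 lat 0.6 joints [ 0.56  0.5   1.78 -0.02  0.78  1.76]
noseedge r,z 36.1 34.4
plate39 r,z -3.6 44.4
tabtip r,z -33.0 49.8
tailtop r,z 161.4 96.8
bottom at z40: r 104.8 L 68.9
```

```bash
python3 tilt.py; python3 look.py .48 .35 l8; python3 - <<'E'
from h import *
for n in["scene","side","wrist"]:
    c=bot.capture(n);P=cloud(c)
    d=(np.hypot(P[...,0]-.465,P[...,1]-.351)<.085)&(np.hypot(P[...,0]-.465,P[...,1]-.351)>.06)&(P[...,2]>.036)&(P[...,2]<.043)&(P[...,0]<.5); q=P[d]
    A=np.c_[2*q[:,:2],np.ones(len(q))]; s=np.linalg.lstsq(A,(q[:,:2]**2).sum(1),rcond=None)[0]
    print(n,"dish",len(q),s[:2].round(4),np.sqrt(s[2]+s[0]**2+s[1]**2).round(4),np.percentile(q[:,2],[10,50,95]).round(4), [ (r["score"],np.round(r["position"],3)) for r in bot.tip_of(n,"dish")])
E
```

```text
t 21.75 tcp [0.508  0.3669 0.1233] F [ 2.5 -5.  26.2] w 0.0476
wrist 34047 33941 tilt nose-down deg 0.3 top z below TCP at y=0 0.0356 y range -0.107 -0.045
scene 4370 2321 tilt nose-down deg 0.3 top z below TCP at y=0 0.0347 y range -0.115 -0.0
side 111 82 tilt nose-down deg 0.3 top z below TCP at y=0 0.0364 y range -0.113 -0.0
22.05 [0.50793509 0.36688126 0.12327515] [ 1.23097053 -3.9825073  25.77132115] [-0.75839038 -1.29907338 -0.15279944] 0.047030975617107305
scene dish 124 [0.4755 0.3549] 0.0696 [0.0366 0.0395 0.0425] []
side dish 175 [0.4723 0.3519] 0.0711 [0.0367 0.0399 0.0428] [(0.71, array([0.469, 0.353, 0.012]))]
wrist dish 717 [0.4779 0.353 ] 0.0691 [0.037  0.0405 0.0428] []
```

View pics/l8.png

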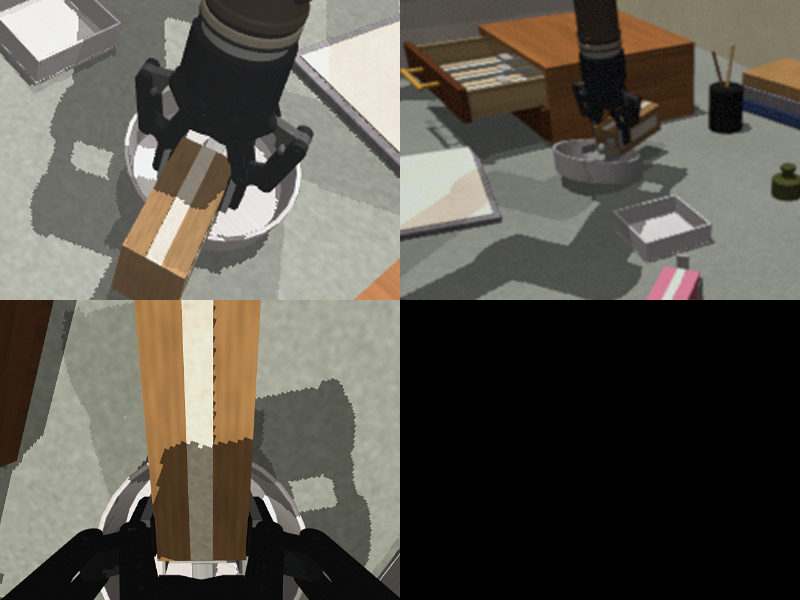

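Pressing harder tips and nudges the dish, so I'm dropping that approach.

The tool's own tilt persists between calls. If I grip the flat carton with the tool leaning by α and then yaw 180° about the tool axis, the carton tips to about 2α, under full control. First I'll lift clear of the dish and find free counter space.

Call:
play_rows(steps="0 0 0 -0.3 0;0 0 0 -0.8 0;0 0 0 -1.4 0;0 0 0 -2 0;0 0 0 -2.3 0;0 0 0 -2.3 0", force=60)

```text
clock: 23.1
eef_pos: [0.5011, 0.3641, 0.2155]
eef_rot: [0.828, -0.56, 0.022, -0.035]
wrist_force: [-0.4, -0.8, -3.1]
width: 0.0469
```

```bash
python3 st.py; python3 - <<'E'
from h import *
Ps=[cloud(bot.capture(n)).reshape(-1,3) for n in["scene","side"]]
P=np.vstack(Ps); P=P[np.isfinite(P).all(1)]
P=P[(P[:,2]<.08)]
print("rows x .30..0.86, cols y -.30..0.50 ; max z mm")
ys=np.arange(-.3,.52,.04)
print("      "+" ".join(f"{int(y*100):4d}" for y in ys))
for x in np.arange(.34,.9,.04):
    r=[]
    for y in ys:
        m=(P[:,0]>=x)&(P[:,0]<x+.04)&(P[:,1]>=y)&(P[:,1]<y+.04)
        r.append(f"{int(1000*np.percentile(P[m][:,2],98)):4d}" if m.sum()>5 else "   .")
    print(f"{x:.2f}  "+" ".join(r))
for n in["scene","side","wrist"]:
    c=bot.capture(n);Q=cloud(c)
    d=(np.hypot(Q[...,0]-.47,Q[...,1]-.351)<.095)&(Q[...,2]>.036)&(Q[...,2]<.043); q=Q[d]
    A=np.c_[2*q[:,:2],np.ones(len(q))]; s=np.linalg.lstsq(A,(q[:,:2]**2).sum(1),rcond=None)[0]
    print(n,"dish",len(q),s[:2].round(4),np.sqrt(s[2]+s[0]**2+s[1]**2).round(4),[ (r["score"],np.round(r["position"],3)) for r in bot.tip_of(n,"dish")])
E
python3 look.py .48 .35 l9
```

```text
t 23.1 tcp [0.5011 0.3641 0.2155] F [-0.4 -0.8 -3.1] Tq [-0.04  0.15 -0.06]
tilt nose-down 4.68 side 0.17 r 38.1 lat 0.5 joints [ 0.56  0.36  1.76 -0.01  0.94  1.76]
noseedge r,z 28.8 126.7
plate39 r,z -10.9 136.6
tabtip r,z -40.3 142.0
tailtop r,z 154.1 189.1
bottom at z40: r -1029.7 L -1062.0
rows x .30..0.86, cols y -.30..0.50 ; max z mm
       -30  -26  -22  -18  -14  -10   -6   -2    1    5    9   13   17   21   25   29   33   37   41   45   49
0.34     2    2    2    2   52   54   54   15    2    2    2    2    2    2    1    1    2    2    2    3    2
0.38     2    2    1    2    2   53   71   39    2   35   35   35    3    2   39   39   41   41    2    3    1
0.42     2    2    2    2    2    2    2    2    2   35    6   36    2    2   41    .    7   40   40    3   77
0.46     2    2    2    2    2    2    2    2   25   35    6   36    2    2   41    8    7   40   41    3   79
0.50     2    2    2    2    2    2    2    2    4   35   35   35    2    3   40   41   39   40    3    .   76
0.54     2    2    2    2    2    2    2    2    2    2    2    2    2    3    3    2    2 
[... 654 characters left out ...]
3    1    2   78    .    1   76
0.82     3    2    2   31   38   40   40   39   36   32    3    3    3    3    1    1    2   42    .    .    0
0.86     3    2    2   32   38   38   43   36   36   32    3    3    3    1    1    1    1   74   77   79    .
0.90     2    2    2   31   39   36   35   36   33   31    3    3    2    1   77   77   78   78   73    .    .
scene dish 728 [0.4663 0.3512] 0.0721 [(0.95, array([ 0.464,  0.352, -0.001]))]
side dish 229 [0.4642 0.3486] 0.0723 [(0.98, array([0.467, 0.35 , 0.   ]))]
wrist dish 1174 [0.4666 0.3497] 0.0719 []
23.65 [0.50112831 0.36385006 0.21469325] [-0.7606133   0.49703306 -3.11851926] [-0.04508851  0.1777582   0.0369875 ] 0.046876166297851594
```

View pics/l9.png

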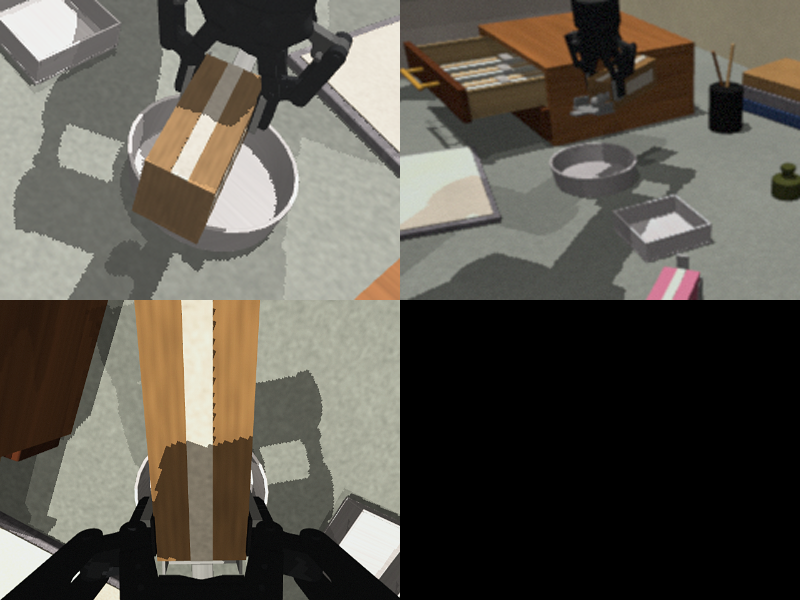

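The dish settled back exactly where it was (about .466,.350), and the 4.7° tilt has persisted. There's free counter at around (.62,.25), so I'll set the carton down there with its nose pointing outward.

```bash
cat > go.py <<'E'
# go.py x y z : units from the current pose to a world TCP target
import sys
from h import *
from scipy.spatial.transform import Rotation as R
s=bot.get_state(); M=R.from_quat(s["eef_rot"]).as_matrix(); p=s["eef_pos"]
for a in sys.argv[1:]:
    t=np.array(list(map(float,a.split(","))))
    print(a,"->",((t-p)@M/.04).round(3))
print("tcp",p.round(4),"down 10mm=",(np.array([0,0,-.01])@M/.04).round(3))
E
python3 go.py .665,.268,.20 .665,.268,.11 .665,.268,.094
```

```text
.665,.268,.20 -> [ 3.751 -2.87   0.59 ]
.665,.268,.11 -> [ 3.757 -2.69   2.833]
.665,.268,.094 -> [ 3.758 -2.658  3.232]
tcp [0.5011 0.3639 0.2147] down 10mm= [0.001 0.02  0.249]
```

Call:
play_rows(steps="0 0.3 -0.2 0 0;0 0.8 -0.6 0.1 -1;0 1.4 -1.1 0.2 -3;0 2 -1.5 0.3 -5;0 2.6 -2 0.4 -7;0 3.2 -2.4 0.5 -9;0 3.6 -2.7 0.6 -11;0 3.75 -2.87 0.6 -13;0 3.75 -2.87 0.6 -15;0 3.75 -2.87 0.6 -17;0 3.75 -2.87 0.6 -19;0 3.75 -2.87 0.6 -21;0 3.75 -2.87 0.6 -23;0 3.75 -2.87 0.6 -25;0 3.75 -2.85 0.9 -27;0 3.75 -2.81 1.4 -29;0 3.75 -2.77 1.9 -31;0 3.76 -2.73 2.4 -33;0 3.76 -2.69 2.8 -35;0 3.76 -2.69 2.8 -36", force=60)

```text
clock: 26.15
eef_pos: [0.6644, 0.2665, 0.1088]
eef_rot: [0.558, 0.829, 0.032, 0.021]
wrist_force: [-0.3, -0.0, -2.7]
width: 0.0471
```

```bash
python3 go.py .665,.268,.093; python3 st.py
```

```text
.665,.268,.093 -> [ 0.03  -0.003  0.396]
tcp [0.6644 0.2665 0.1088] down 10mm= [-0.    -0.019  0.249]
t 26.15 tcp [0.6644 0.2665 0.1088] F [-0.3 -0.  -2.7] Tq [-0.01  0.03  0.06]
tilt nose-down 4.4 side 0.13 r 153.4 lat -150.8 joints [ 0.32  0.66  1.55  0.01  0.86 -1.64]
noseedge r,z 176.6 22.5
plate39 r,z 214.2 38.6
tabtip r,z 242.4 48.6
tailtop r,z 43.0 64.4
bottom at z40: r 403.2 L -227.2
```

Call:
play_rows(steps="0 0.03 0 0.15 0;0 0.03 0 0.3 0;0 0.03 0 0.4 0;0 0.03 0 0.4 0;0.4 0.03 0 0.4 0;1 0.03 0 0.4 0;1 0.03 0 0.4 0;1 0.03 0 0.2 0;1 0.03 0 -0.5 0;1 0.03 0 -1.5 0;1 0 0 -2.3 0;0 0 0 -2.3 0;0 0 0 -2.3 0")

```text
clock: 27.78
eef_pos: [0.6574, 0.2635, 0.1999]
eef_rot: [0.558, 0.829, 0.032, 0.02]
wrist_force: [0.4, 0.6, -1.1]
width: 0.0514
```

```bash
python3 go.py .51,.215,.19 .51,.215,.10 .51,.215,.08; python3 look.py .62 .25 l10; python3 meas.py .62 .25
```

```text
.51,.215,.19 -> [ 0.259 -3.88  -0.046]
.51,.215,.10 -> [ 0.254 -4.05   2.198]
.51,.215,.08 -> [ 0.253 -4.088  2.696]
tcp [0.6574 0.2635 0.1999] down 10mm= [-0.001 -0.019  0.249]
27.925 [0.65682827 0.2633175  0.19826653] [-0.24404807  0.32166116 -0.06862172] [-0.02348876  0.06270029  0.00425178] 0.028195073094710987
scene 2501 0.052996956820429375 ((0.6270515322685242, 0.25285831093788147), (0.1318501979112625, 0.04923810437321663), 22.367740631103516)
scene find_in carton 0.97 [0.667 0.268 0.043]
scene find_in spout_tab 0.89 [0.71  0.289 0.012]
scene tip_of carton 0.76 [ 0.63   0.252 -0.004]
scene tip_of spout_tab 0.73 [0.741 0.298 0.017]
side 413 0.051296649394685256 ((0.6254674792289734, 0.2517060935497284), (0.13361023366451263, 0.051515087485313416), 22.005924224853516)
side find_in carton 0.7 [0.618 0.234 0.038]
side find_in spout_tab 0.48 [0.724 0.264 0.016]
side tip_of carton 0.93 [ 0.63   0.25  -0.006]
wrist 20337 0.052081808343304364 ((0.6278612613677979, 0.25152769684791565), (0.13046778738498688, 0.048290565609931946), 22.710662841796875)
wrist find_in carton 0.78 [0.62  0.248 0.057]
wrist find_in spout_tab 0.86 [0.715 0.295 0.012]
wrist tip_of carton 0.75 [0.627 0.252 0.005]
wrist tip_of spout_tab 0.45 [0.626 0.251 0.   ]
```

View pics/l10.png

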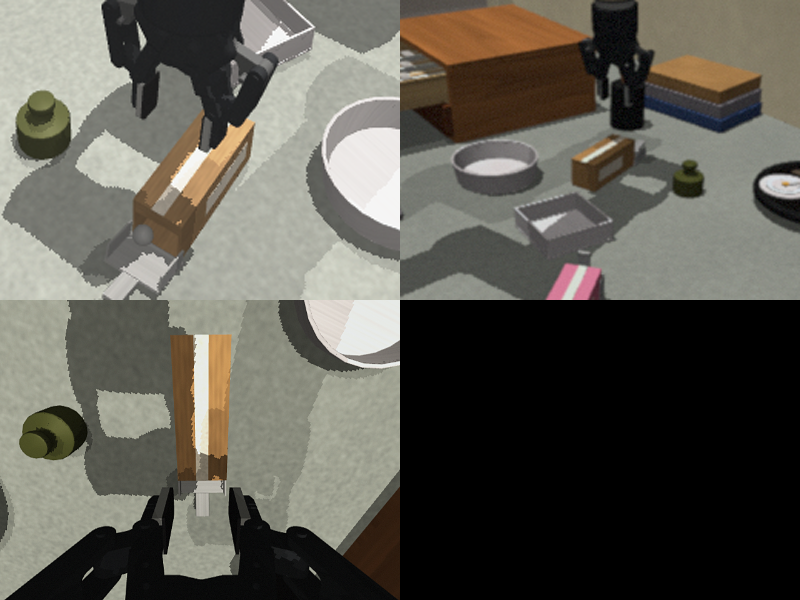

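The carton is flat at (.627,.252) with its nose outward. One ball shows just inside the mouth, at crop (143,235). Next I'll build up tool tilt by pressing the closed fingertips on bare counter.

Call:
play_rows(steps="0 0.05 -0.8 -0.05 0;0 0.1 -1.8 -0.05 0;0 0.2 -2.8 -0.05 0;0 0.25 -3.6 0 0;0 0.25 -3.9 0.6 0;0 0.25 -4 1.4 0;0 0.25 -4.05 2.2 0;0 0.25 -4.08 2.6 0;0 0.25 -4.1 2.8 0;0 0.25 -4.2 2.95 0;0 0.25 -4.3 3.1 0;0 0.25 -4.4 3.15 0;0 0.25 -4.4 3.15 0", force=60)

```text
clock: 30.3
eef_pos: [0.5088, 0.2142, 0.0723]
eef_rot: [0.558, 0.828, 0.04, 0.026]
wrist_force: [-8.5, -1.5, 48.0]
width: 0.0001
```

Call:
play_rows(steps="0 0 -0.15 0.15 0;0 0 -0.3 0.28 0;0 0 -0.3 0.28 0;0 0 -0.3 0.28 0")

```text
clock: 30.8
eef_pos: [0.5075, 0.2137, 0.0722]
eef_rot: [0.558, 0.828, 0.048, 0.032]
wrist_force: [-12.6, -1.9, 58.1]
width: 0.0001
```

```bash
python3 st.py|head -2
```

```text
t 30.8 tcp [0.5075 0.2137 0.0722] F [-12.6  -1.9  58.1] Tq [-0.08  1.55  0.03]
tilt nose-down 6.57 side 0.08 r -11.9 lat -141.5 joints [ 0.32  0.46  1.99  0.02  0.57 -1.65]
```

Call:
play_rows(steps="0 0 -0.4 0.15 0;0 0 -0.8 0.18 0;0 0 -0.9 0.18 0;0 0 -0.9 0.18 0")

```text
clock: 31.3
eef_pos: [0.4927, 0.2065, 0.0724]
eef_rot: [0.557, 0.826, 0.065, 0.045]
wrist_force: [11.3, 6.9, 20.8]
width: -0.0001
```

Call:
play_rows(steps="0 0 -0.6 0.12 0;0 0 -1.2 0.15 0;0 0 -1.4 0.15 0;0 0 -1.4 0.15 0")

```text
clock: 31.8
eef_pos: [0.4651, 0.1932, 0.0719]
eef_rot: [0.556, 0.824, 0.087, 0.063]
wrist_force: [13.0, 6.0, 32.4]
width: 0.0002
```

```bash
python3 st.py|head -2
```

```text
t 31.8 tcp [0.4651 0.1932 0.0719] F [13.   6.  32.4] Tq [ 1.26 -3.02  0.08]
tilt nose-down 12.31 side -0.33 r -58.9 lat -144.8 joints [ 0.3   0.38  2.15  0.03  0.4  -1.68]
```

Call:
play_rows(steps="0 0 0 -0.4 0;0 0.1 0.7 -0.3 0;0 0.1 1.4 -0.1 0;0 0.1 1.4 0.2 0;0 0.1 1.2 0.38 0;0 0.1 0.8 0.4 0;0 0.1 0.4 0.36 0;0 0.1 0.3 0.3 0;0 0.1 0.3 0.3 0")

```text
clock: 32.92
eef_pos: [0.4899, 0.2061, 0.0717]
eef_rot: [0.555, 0.822, 0.101, 0.073]
wrist_force: [8.2, 3.6, 24.1]
width: 0.0004
```

```bash
python3 st.py|head -2
```

```text
t 32.925 tcp [0.4899 0.2061 0.0717] F [ 8.2  3.6 24.1] Tq [ 0.79 -2.2   0.04]
tilt nose-down 14.32 side -0.47 r -31.1 lat -142.0 joints [ 0.31  0.41  2.11  0.02  0.38 -1.66]
```

Call:
play_rows(steps="0 0 -0.4 0.12 0;0 0 -0.8 0.15 0;0 0 -0.8 0.15 0")

```text
clock: 33.3
eef_pos: [0.4821, 0.2017, 0.0709]
eef_rot: [0.554, 0.819, 0.122, 0.09]
wrist_force: [13.6, 10.1, 28.5]
width: -0.0002
```

Call:
play_rows(steps="0 0 0 -0.4 0;0 0 0 -1.2 0;0.5 0 0 -2 0;1 0 0 -2.5 0;1 0 0 -2.5 0")

```text
clock: 33.92
eef_pos: [0.4526, 0.1912, 0.1665]
eef_rot: [0.554, 0.819, 0.122, 0.09]
wrist_force: [-0.3, -0.2, -0.2]
width: 0.0539
```

```bash
python3 st.py|head -2; cat > grip.py <<'E'
# where must TCP be to grip carton point (gx,gz) with the current lean
import sys
from h import *
from scipy.spatial.transform import Rotation as R
cx,cy,az,gx,gz=map(float,sys.argv[1:6]); d=.051
s=bot.get_state(); M=R.from_quat(s["eef_rot"]).as_matrix(); p=s["eef_pos"]
z=M[:,2]; print("lean",np.degrees(np.arccos(-z[2])).round(2),"az of fingers",np.degrees(np.arctan2(z[1],z[0])).round(1),"az tool y",np.degrees(np.arctan2(M[1,1],M[0,1])).round(1),"tool x z-comp",M[2,0].round(4))
a=np.radians(az); n=np.array([np.cos(a),np.sin(a),0])
G=np.array([cx,cy,gz])-gx*n
t=G-d*z
for dz in(.09,.04,0): 
    q=t-z*dz; print("back off",dz,"tcp",q.round(4),"units",((q-p)@M/.04).round(3))
E
python3 grip.py .627 .252 22.4 -.02 .034
```

```text
t 33.925 tcp [0.4526 0.1912 0.1665] F [-0.3 -0.2 -0.2] Tq [-0.04  0.13 -0.06]
tilt nose-down 17.38 side -0.68 r -71.2 lat -142.0 joints [ 0.31  0.13  2.21  0.02  0.5  -1.66]
lean 17.39 az of fingers 19.5 az tool y 22.0 tool x z-comp -0.0123
back off 0.09 tcp [0.6058 0.2455 0.1686] units [-0.159  3.888  1.164]
back off 0.04 tcp [0.6199 0.2505 0.1208] units [-0.159  3.888  2.414]
back off 0 tcp [0.6311 0.2545 0.0827] units [-0.159  3.888  3.414]
```

The tool now leans 17.4°, with the fingers pointing noseward along the carton. I'll regrip the flat carton at that lean.

Call:
play_rows(steps="1 0 0.7 0.2 0;1 -0.1 1.7 0.5 0;1 -0.16 2.7 0.8 0;1 -0.16 3.5 1.1 0;1 -0.16 3.89 1.16 0;1 -0.16 3.89 1.6 0;1 -0.16 3.89 2.3 0;1 -0.16 3.89 2.9 0;1 -0.16 3.89 3.3 0;1 -0.16 3.89 3.41 0;1 -0.16 3.89 3.41 0;0 -0.16 3.89 3.41 0;0 -0.16 3.89 3.41 0;0 -0.16 3.89 3.41 0;0 -0.16 3.89 3.41 0;0 -0.16 3.89 3.41 0", force=80)

```text
clock: 35.92
eef_pos: [0.6319, 0.2548, 0.0843]
eef_rot: [0.554, 0.819, 0.123, 0.09]
wrist_force: [-1.7, -1.9, 7.3]
width: 0.0471
```

```bash
python3 st.py|head -2; python3 go.py .631,.2545,.18; python3 look.py .62 .25 l11
```

```text
t 35.925 tcp [0.6319 0.2548 0.0843] F [-1.7 -1.9  7.3] Tq [0.04 0.36 0.1 ]
tilt nose-down 17.5 side -0.69 r 118.9 lat -149.6 joints [ 0.32  0.58  1.79  0.02  0.47 -1.65]
.631,.2545,.18 -> [-0.027  0.696 -2.288]
tcp [0.6319 0.2548 0.0843] down 10mm= [ 0.003 -0.075  0.238]
36.075 [0.63193375 0.25476109 0.08433187] [-0.6997965  -0.53274965  6.09840882] [0.03425457 0.30903196 0.09567348] 0.04707391185314801
```

View pics/l11.png

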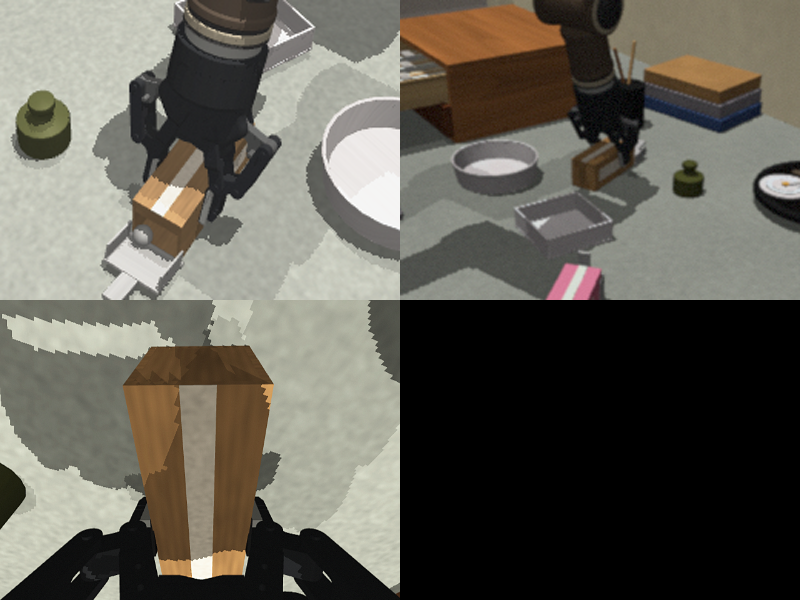

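The carton is gripped and still flat, with the ball at its mouth in crop (140,235). Now I'll plan the travel and the turn about the leaning tool axis, keeping the plate end over the dish and the tail clear of the cabinet.

```bash
cat > plan.py <<'E'
import sys, json
from h import *
from scipy.spatial.transform import Rotation as R
s=bot.get_state(); M=R.from_quat(s["eef_rot"]).as_matrix(); p=s["eef_pos"]
try: T=json.load(open("rel.json"))
except Exception:
    a=np.radians(22.3); n=np.array([np.cos(a),np.sin(a),0]); Rc=np.c_[-n,np.cross([0,0,1],-n),[0,0,1]]
    T=dict(R=(M.T@Rc).tolist(), t=(M.T@(np.array([.627,.252,0])-p)).tolist()); json.dump(T,open("rel.json","w"))
Rr=np.array(T["R"]); tr=np.array(T["t"]); tr[0]=0
PE=np.array([-.066-.0377,0,.003+.0101])   # plate end in carton frame
def pose(units): # turn from now
    O=M@R.from_euler("z",units*5,degrees=True).as_matrix(); return O,O@Rr
def show(units,target=None,tcp=None):
    O,C=pose(units)
    if tcp is None: tcp=np.array(target)-O@tr-C@PE
    else: tcp=np.array(tcp)
    pt=lambda q: tcp+O@tr+C@np.array(q)
    nose=-C[:,0]; d=(tcp-p)@M/.04
    cor=np.array([pt((x,y,z)) for x in(-.065,.065) for y in(-.024,.024) for z in(0,.052)])
    # min height of bottom over the dish rim
    D=np.array([.466,.3495]); b=np.array([pt((x,y,0)) for x in np.linspace(-.065,.065,60) for y in np.linspace(-.024,.024,9)])
    rr=np.hypot(*(b[:,:2]-D).T); k=(rr>.068)&(rr<.078)
    print(f"turn {units:6.2f} d",d.round(2),"tcp",tcp.round(3),"pitch",np.degrees(np.arcsin(-nose[2])).round(1),"az",np.degrees(np.arctan2(nose[1],nose[0])).round(0),"ymax",cor[:,1].max().round(3),"zmin",cor[:,2].min().round(3),"rimz",b[k,2].min().round(3) if k.any() else None,"PE",pt(PE).round(3))
if __name__=="__main__":
    print("t",s["clock"],"tcp",p.round(4),"lean",np.degrees(np.arccos(-M[2,2])).round(1))
    for a in sys.argv[1:]:
        u,x,y,z=map(float,a.split(",")); show(u,(x,y,z))
E
python3 plan.py 0,.735,.295,.1 4,.70,.30,.12 8,.6,.31,.12 12,.466,.335,.12 12,.466,.335,.05 14,.466,.335,.045 16,.466,.335,.045 18,.466,.335,.045 20,.466,.335,.045 22,.466,.335,.045 24,.466,.335,.045 28,.466,.34,.045 32,.466,.34,.045 36,.466,.34,.045
```

```text
t 36.075 tcp [0.6319 0.2548 0.0843] lean 17.5
turn   0.00 d [-0.05  0.95 -1.98] tcp [0.644 0.259 0.171] pitch 0.0 az 22.0 ymax 0.303 zmin 0.087 rimz None PE [0.735 0.295 0.1  ]
turn   4.00 d [ 1.01  0.48 -2.69] tcp [0.603 0.288 0.192] pitch 0.7 az 3.0 ymax 0.323 zmin 0.105 rimz 0.111 PE [0.7  0.3  0.12]
turn   8.00 d [ 2.71 -1.34 -3.37] tcp [0.506 0.323 0.196] pitch 3.3 az -16.0 ymax 0.381 zmin 0.105 rimz 0.106 PE [0.6  0.31 0.12]
turn  12.00 d [ 4.94 -3.6  -4.26] tcp [0.383 0.37  0.201] pitch 7.5 az -34.0 ymax 0.452 zmin 0.106 rimz 0.11 PE [0.466 0.335 0.12 ]
turn  12.00 d [ 4.96 -4.13 -2.59] tcp [0.383 0.37  0.131] pitch 7.5 az -34.0 ymax 0.452 zmin 0.036 rimz 0.04 PE [0.466 0.335 0.05 ]
turn  14.00 d [ 5.1  -3.88 -2.47] tcp [0.391 0.379 0.129] pitch 10.1 az -44.0 ymax 0.47 zmin 0.032 rimz 0.038 PE [0.466 0.335 0.045]
turn  16.00 d [ 5.19 -3.58 -2.47] tcp [0.4   0.386 0.133] pitch 12.9 az -53.0 ymax 0.483 zmin 0.034 rimz 0.041 PE [0.466 0.335 0.045]
turn  18.00 d [ 5.22 -3.27 -2.47] tcp [0.411 0.392 0.137] pitch 15.8 az -62.0 ymax 0.492 zmin 0.036 rimz 0.046 PE [0.466 0.335 0.045]
turn  20.00 d [ 5.19 -2.96 -2.47] tcp [0.422 0.395 0.141] pitch 18.8 az -72.0 ymax 0.497 zmin 0.038 rimz 0.05 PE [0.466 0.335 0.045]
turn  22.00 d [ 5.11 -2.65 -2.47] tcp [0.434 0.397 0.144] pitch 21.8 az -81.0 ymax 0.496 zmin 0.041 rimz 0.055 PE [0.466 0.335 0.045]
turn  24.00 d [ 4.98 -2.36 -2.47] tcp [0.446 0.396 0.148] pitch 24.7 az -91.0 ymax 0.497 zmin 0.043 rimz 0.061 PE [0.466 0.335 0.045]
turn  28.00 d [ 4.7  -1.84 -2.46] tcp [0.469 0.393 0.154] pitch 29.8 az -112.0 ymax 0.492 zmin 0.048 rimz 0.067 PE [0.466 0.34  0.045]
turn  32.00 d [ 4.16 -1.52 -2.46] tcp [0.489 0.378 0.158] pitch 33.4 az -134.0 ymax 0.463 zmin 0.052 rimz 0.074 PE [0.466 0.34  0.045]
turn  36.00 d [ 3.55 -1.4  -2.46] tcp [0.502 0.357 0.16 ] pitch 35.0 az -157.0 ymax 0.419 zmin 0.056 rimz 0.075 PE [0.466 0.34  0.045]
```

Call:
play_rows(steps="0 0 0.1 -0.3 0;0 -0.01 0.25 -0.8 0;0 -0.02 0.45 -1.4 0;0 -0.03 0.6 -1.9 0;0 0.2 0.6 -2.1 1;0 0.6 0.55 -2.4 2.5;0 1.01 0.48 -2.69 4;0 1.45 0.1 -2.85 5;0 1.9 -0.4 -3.02 6;0 2.3 -0.87 -3.2 7;0 2.71 -1.34 -3.37 8;0 3.25 -1.9 -3.6 9;0 3.8 -2.45 -3.8 10;0 4.35 -3 -4.02 11;0 4.8 -3.45 -4.2 11.8;0 4.94 -3.6 -4.26 12;0 4.94 -3.6 -4.26 12;0 4.94 -3.6 -4.26 12", force=80)

```text
clock: 38.33
eef_pos: [0.3834, 0.3698, 0.2017]
eef_rot: [0.889, 0.432, 0.152, 0.017]
wrist_force: [-0.5, -0.0, -3.0]
width: 0.0474
```

```bash
python3 plan.py 0,.466,.335,.12 2,.466,.335,.08 4,.466,.335,.055 5,.466,.335,.052 6,.466,.335,.05 7,.466,.335,.047 8,.466,.335,.045 9,.466,.335,.045 10,.466,.335,.043 11,.466,.335,.042 12,.466,.335,.042 13,.466,.336,.042 14,.466,.337,.042 15,.466,.338,.042 16,.466,.34,.042 ; python3 look.py .466 .35 l12
```

```text
t 38.325 tcp [0.3834 0.3698 0.2017] lean 17.6
turn   0.00 d [-0.02 -0.01  0.01] tcp [0.383 0.37  0.201] pitch 7.5 az -34.0 ymax 0.452 zmin 0.106 rimz 0.11 PE [0.466 0.335 0.12 ]
turn   2.00 d [ 0.04 -0.15  0.97] tcp [0.391 0.379 0.164] pitch 10.1 az -44.0 ymax 0.47 zmin 0.067 rimz 0.073 PE [0.466 0.335 0.08 ]
turn   4.00 d [ 0.19 -0.17  1.56] tcp [0.4   0.386 0.143] pitch 12.8 az -53.0 ymax 0.483 zmin 0.044 rimz 0.051 PE [0.466 0.335 0.055]
turn   5.00 d [ 0.31 -0.13  1.63] tcp [0.405 0.389 0.142] pitch 14.3 az -58.0 ymax 0.488 zmin 0.042 rimz 0.051 PE [0.466 0.335 0.052]
turn   6.00 d [ 0.44 -0.07  1.68] tcp [0.411 0.392 0.142] pitch 15.8 az -62.0 ymax 0.492 zmin 0.041 rimz 0.051 PE [0.466 0.335 0.05 ]
turn   7.00 d [0.56 0.01 1.75] tcp [0.416 0.394 0.141] pitch 17.3 az -67.0 ymax 0.495 zmin 0.039 rimz 0.05 PE [0.466 0.335 0.047]
turn   8.00 d [0.67 0.09 1.8 ] tcp [0.422 0.395 0.141] pitch 18.8 az -72.0 ymax 0.496 zmin 0.038 rimz 0.05 PE [0.466 0.335 0.045]
turn   9.00 d [0.79 0.2  1.8 ] tcp [0.428 0.396 0.142] pitch 20.3 az -77.0 ymax 0.497 zmin 0.039 rimz 0.053 PE [0.466 0.335 0.0
[... 360 characters left out ...]
4 rimz 0.058 PE [0.466 0.335 0.042]
turn  13.00 d [1.15 0.68 1.87] tcp [0.452 0.396 0.146] pitch 26.1 az -96.0 ymax 0.497 zmin 0.041 rimz 0.06 PE [0.466 0.336 0.042]
turn  14.00 d [1.23 0.81 1.88] tcp [0.458 0.395 0.148] pitch 27.4 az -101.0 ymax 0.496 zmin 0.043 rimz 0.061 PE [0.466 0.337 0.042]
turn  15.00 d [1.3  0.94 1.88] tcp [0.464 0.394 0.149] pitch 28.7 az -107.0 ymax 0.494 zmin 0.044 rimz 0.063 PE [0.466 0.338 0.042]
turn  16.00 d [1.38 1.06 1.88] tcp [0.469 0.393 0.151] pitch 29.8 az -112.0 ymax 0.492 zmin 0.045 rimz 0.064 PE [0.466 0.34  0.042]
38.475 [0.38357239 0.36954868 0.20128886] [-0.26874974 -0.54477796 -3.56268798] [-0.09514181  0.24698461  0.00847512] 0.047195774733228876
```

View pics/l12.png

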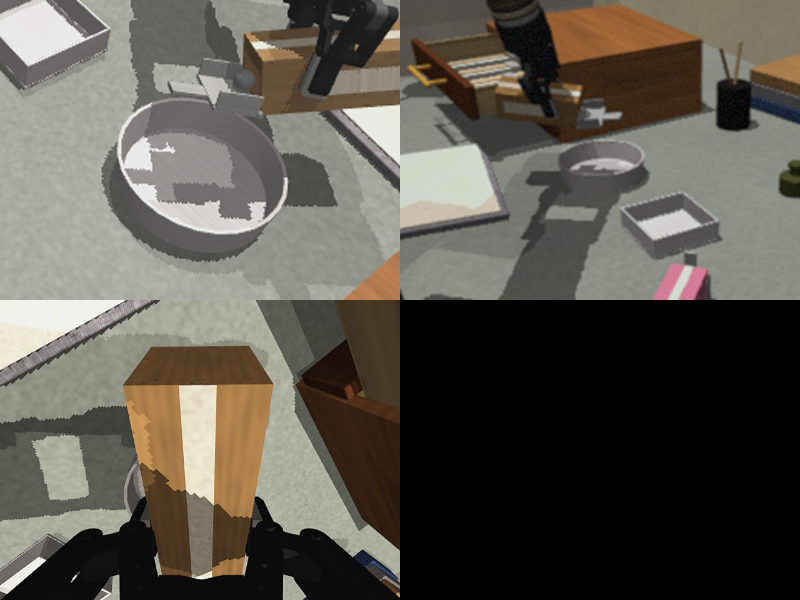

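```bash
python3 - <<'E'
from h import *
for n in["wrist","side"]:
    c=bot.capture(n);P=cloud(c)
    if n=="wrist":
        for u,v in[(480,136),(500,140),(510,170),(560,260),(630,380)]: print((u,v),P[v,u].round(3))
    m=(P[...,2]>.03)&(P[...,2]<.2)&(P[...,0]>.15)&(P[...,0]<.6)&(P[...,1]>.44)&(P[...,1]<.7)
    for x0 in np.arange(.15,.6,.03):
        k=m&(P[...,0]>x0)&(P[...,0]<=x0+.03)
        if k.sum()>10: print(n,x0.round(2),"ymin",np.percentile(P[k][:,1],2).round(3),"z",P[k][:,2].max().round(3))
E
```

```text
(480, 136) [0.465 0.521 0.008]
(500, 140) [0.466 0.523 0.027]
(510, 170) [0.489 0.519 0.03 ]
(560, 260) [0.583 0.52  0.043]
(630, 380) [0.751 0.52  0.071]
wrist 0.33 ymin 0.44 z 0.171
wrist 0.36 ymin 0.534 z 0.133
wrist 0.39 ymin 0.534 z 0.131
wrist 0.42 ymin 0.528 z 0.126
wrist 0.45 ymin 0.519 z 0.13
wrist 0.48 ymin 0.519 z 0.128
wrist 0.51 ymin 0.519 z 0.122
wrist 0.54 ymin 0.519 z 0.117
wrist 0.57 ymin 0.519 z 0.112
side 0.24 ymin 0.634 z 0.128
side 0.27 ymin 0.635 z 0.127
side 0.3 ymin 0.521 z 0.149
side 0.33 ymin 0.53 z 0.138
side 0.36 ymin 0.536 z 0.137
side 0.39 ymin 0.652 z 0.102
side 0.42 ymin 0.526 z 0.133
side 0.45 ymin 0.515 z 0.16
side 0.48 ymin 0.516 z 0.161
side 0.51 ymin 0.516 z 0.161
side 0.54 ymin 0.516 z 0.162
side 0.57 ymin 0.516 z 0.162
```

Call:
play_rows(steps="0 0.02 -0.08 0.5 1;0 0.04 -0.15 0.97 2;0 0.12 -0.17 1.3 3;0 0.19 -0.17 1.56 4;0 0.31 -0.13 1.63 5;0 0.38 -0.1 1.66 5.5;0 0.44 -0.07 1.68 6;0 0.5 -0.03 1.72 6.5;0 0.56 0.01 1.75 7;0 0.62 0.05 1.78 7.5;0 0.67 0.09 1.8 8;0 0.73 0.14 1.8 8.5;0 0.79 0.2 1.8 9;0 0.84 0.25 1.82 9.5;0 0.88 0.3 1.85 10;0 0.93 0.36 1.86 10.5;0 0.97 0.42 1.87 11;0 1.02 0.48 1.87 11.5;0 1.06 0.55 1.87 12;0 1.06 0.55 1.87 12")

```text
clock: 41.08
eef_pos: [0.4465, 0.3961, 0.1443]
eef_rot: [0.986, -0.071, 0.14, -0.061]
wrist_force: [-0.4, -0.8, -3.1]
width: 0.0476
```

```bash
python3 plan.py 0,.466,.335,.042 2,.466,.337,.042 4,.466,.34,.042 6,.466,.34,.042 8,.466,.342,.042 10,.466,.345,.042 12,.466,.345,.042; python3 look.py .466 .35 l13
```

```text
t 41.075 tcp [0.4465 0.3961 0.1443] lean 17.5
turn   0.00 d [ 0.   -0.   -0.01] tcp [0.446 0.396 0.145] pitch 24.7 az -91.0 ymax 0.497 zmin 0.04 rimz 0.058 PE [0.466 0.335 0.042]
turn   2.00 d [ 0.31 -0.03 -0.01] tcp [0.458 0.395 0.148] pitch 27.4 az -102.0 ymax 0.496 zmin 0.043 rimz 0.061 PE [0.466 0.337 0.042]
turn   4.00 d [ 0.6  -0.03  0.  ] tcp [0.469 0.393 0.151] pitch 29.8 az -112.0 ymax 0.492 zmin 0.045 rimz 0.064 PE [0.466 0.34  0.042]
turn   6.00 d [0.89 0.1  0.  ] tcp [0.48  0.386 0.153] pitch 31.9 az -123.0 ymax 0.479 zmin 0.047 rimz 0.068 PE [0.466 0.34  0.042]
turn   8.00 d [1.14 0.23 0.01] tcp [0.489 0.38  0.155] pitch 33.5 az -134.0 ymax 0.465 zmin 0.049 rimz 0.07 PE [0.466 0.342 0.042]
turn  10.00 d [1.35 0.38 0.01] tcp [0.496 0.373 0.156] pitch 34.5 az -146.0 ymax 0.447 zmin 0.051 rimz 0.071 PE [0.466 0.345 0.042]
turn  12.00 d [1.53 0.63 0.01] tcp [0.502 0.362 0.157] pitch 35.0 az -157.0 ymax 0.423 zmin 0.053 rimz 0.072 PE [0.466 0.345 0.042]
41.225 [0.44596542 0.39593682 0.14400877] [ 0.17927718 -0.53905228 -2.6617005 ] [-0.10747994  0.26180557 -0.04671949] 0.04703717687100989
```

View pics/l13.png

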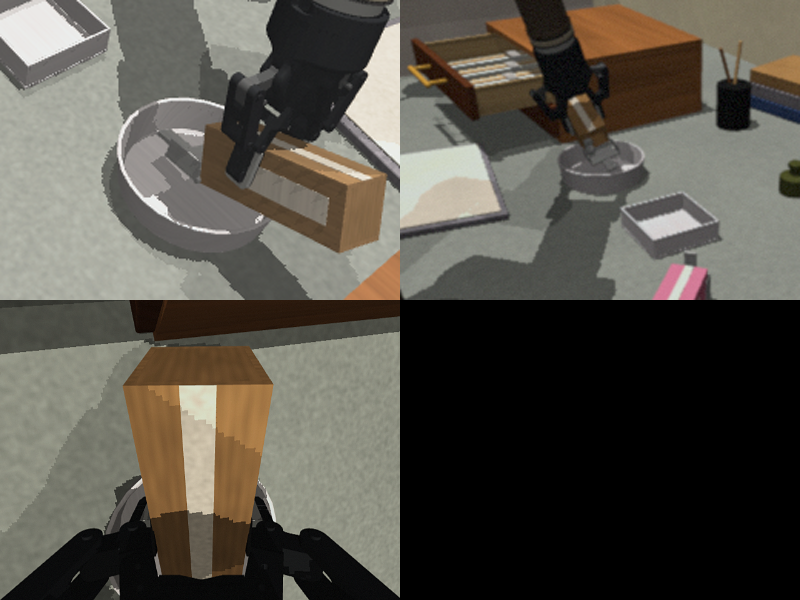

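Call:
play_rows(steps="0 0.16 -0.02 0 1;0 0.31 -0.03 0 2;0 0.46 -0.03 0 3;0 0.6 -0.03 0 4;0 0.75 0.03 0 5;0 0.89 0.1 0 6;0 1.02 0.16 0 7;0 1.14 0.23 0 8;0 1.25 0.3 0 9;0 1.35 0.38 0 10;0 1.44 0.5 0 11;0 1.53 0.63 0 12;0 1.53 0.63 0 12;0 1.53 0.63 0 12")

```text
clock: 42.98
eef_pos: [0.501, 0.3618, 0.1568]
eef_rot: [0.819, -0.553, 0.09, -0.122]
wrist_force: [-0.1, 0.1, -1.6]
width: 0.0473
```

```bash
python3 look.py .466 .35 l14; python3 - <<'E'
from rig import bot
import numpy as np
for n in["scene","side"]:
    bot.capture(n)
    for t in["ball1_center"]:
        for r in bot.tip_of(n,t): print(n,t,r["score"],np.round(r["position"],3))
E
```

```text
43.125 [0.50101459 0.36185487 0.15684716] [-0.23591114 -0.41752102 -2.13002592] [-0.10226469  0.29430727 -0.02472731] 0.04658511291723034
```

View pics/l14.png

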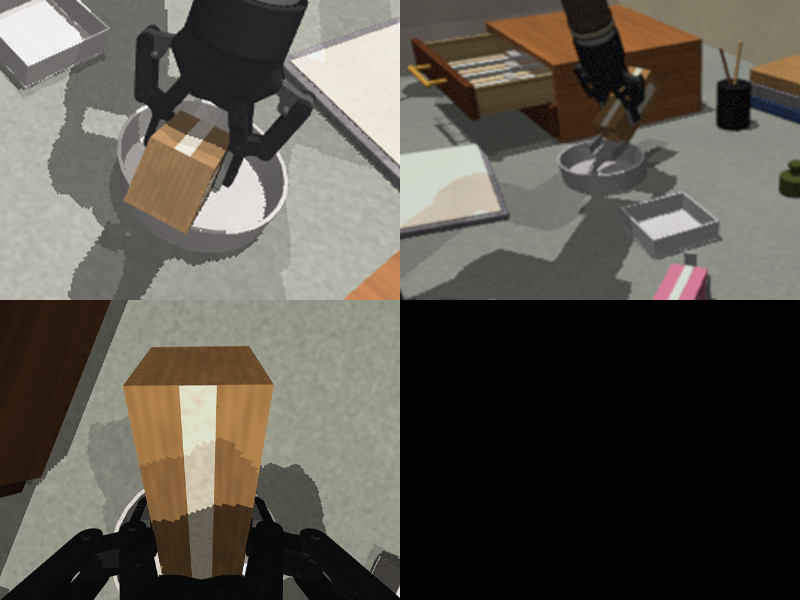

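```bash
python3 go.py .501,.362,.24 .60,.40,.26 .655,.30,.24
```

```text
.501,.362,.24 -> [ 0.021 -0.627 -1.984]
.60,.40,.26 -> [ 0.061 -3.306 -1.664]
.655,.30,.24 -> [ 2.886 -3.479 -1.048]
tcp [0.501  0.3618 0.1568] down 10mm= [-0.003  0.075  0.238]
```

Call:
play_rows(steps="0 0 -0.15 -0.5 0;0 0 -0.35 -1.1 0;0 0 -0.55 -1.7 0;0 0 -1 -1.98 0;0 0 -1.8 -1.9 0;0 0.02 -2.6 -1.8 0;0 0.06 -3.2 -1.7 0;0 0.06 -3.3 -1.66 0;0 0.06 -3.3 -1.66 0")

```text
clock: 44.45
eef_pos: [0.5991, 0.3996, 0.2587]
eef_rot: [0.819, -0.554, 0.09, -0.121]
wrist_force: [-0.8, -0.6, -1.9]
width: 0.0471
```

```bash
python3 look.py .466 .35 l15; python3 - <<'E'
from rig import bot
import numpy as np
for n in["scene","side","wrist"]:
    bot.capture(n)
    for t in["ball1_center"]:
        for r in bot.tip_of(n,t): print(n,t,r["score"],np.round(r["position"],3))
E
```

```text
44.6 [0.59863975 0.39960964 0.25901206] [-0.3026813   0.16025813 -2.71751406] [-0.08547148  0.28005436  0.00258944] 0.04681161839369065
```

View pics/l15.png

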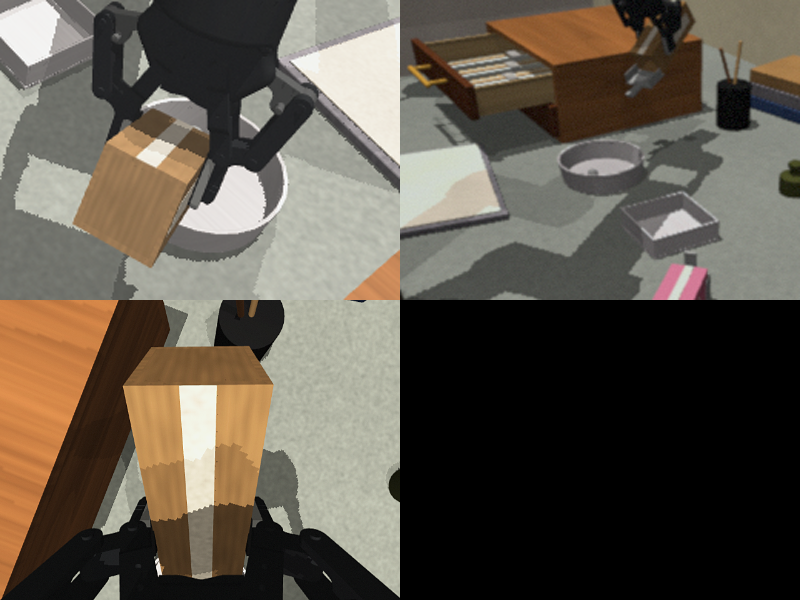

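```bash
python3 - <<'E'
from h import *
ims=[]
for n in["side","scene"]:
    c=bot.capture(n); u,v=map(int,proj(c,[.466,.35,.02])); ims.append(cv2.resize(c["color"][v-40:v+40,u-53:u+53,::-1],(400,300),interpolation=cv2.INTER_CUBIC))
    P=cloud(c); d=np.hypot(P[...,0]-.466,P[...,1]-.3497)<.064; k=d&(P[...,2]>.013)&(P[...,2]<.03); q=P[k]; print(n,len(q)); 
    lab,st=cv2.connectedComponentsWithStats(k.astype(np.uint8))[1:3]
    for i in range(1,len(st)):
        if st[i,4]>8: print(st[i],P[lab==i].mean(0).round(3))
cv2.imwrite("pics/d1.png",np.hstack(ims))
E
```

```text
side 40
[234 193   7   4  21] [0.444 0.342 0.019]
scene 9
[484 366   7   4   9] [0.424 0.315 0.022]
```

View pics/d1.png

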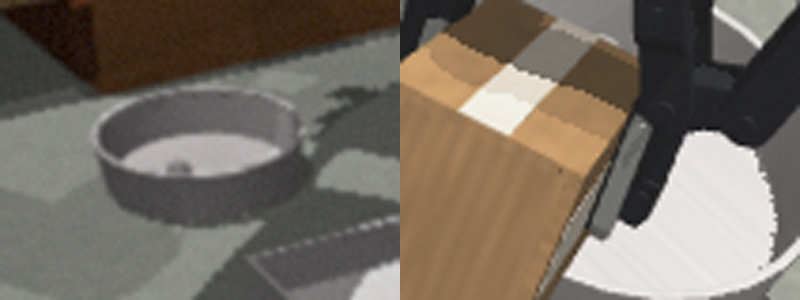

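```bash
python3 go.py .64,.25,.24
```

```text
.64,.25,.24 -> [3.849 0.598 0.385]
tcp [0.5997 0.4    0.2599] down 10mm= [-0.003  0.075  0.238]
```

Call:
play_rows(steps="0 0.4 0 0 0;0 1.1 -0.1 0 0;0 2 -0.1 0 0;0 2.9 -0.1 0 0;0 3.5 -0.1 0.1 0;0 3.7 -0.1 0.1 0;0 3.7 -0.1 0.1 0")

```text
clock: 45.88
eef_pos: [0.6595, 0.2636, 0.2592]
eef_rot: [0.818, -0.554, 0.09, -0.122]
wrist_force: [-0.8, 0.6, -1.6]
width: 0.0473
```

```bash
python3 - <<'E'
from h import *
ims=[]
for n in["side","scene","wrist"]:
    c=bot.capture(n); u,v=map(int,proj(c,[.466,.35,.02])); 
    if n=="wrist": ims.append(cv2.resize(c["color"][:,:,::-1],(400,300))); print([ (r["score"],np.round(r["position"],3)) for r in bot.tip_of(n,"ball1_center")]); continue
    ims.append(cv2.resize(c["color"][v-50:v+50,u-67:u+67,::-1],(400,300),interpolation=cv2.INTER_CUBIC))
    P=cloud(c); d=np.hypot(P[...,0]-.466,P[...,1]-.3497)<.064; k=d&(P[...,2]>.013)&(P[...,2]<.03)
    lab,st=cv2.connectedComponentsWithStats(k.astype(np.uint8))[1:3]
    for i in range(1,len(st)):
        if st[i,4]>5: print(n,st[i],P[lab==i].mean(0).round(3))
    print([ (r["score"],np.round(r["position"],3)) for r in bot.tip_of(n,"ball1_center")])
cv2.imwrite("pics/d2.png",np.vstack([np.hstack(ims[:2]),np.hstack([ims[2],ims[2]*0])]))
s=bot.get_state();print(s["clock"],s["wrist_force"],s["eef_pos"])
E
```

```text
side [234 193   7   4  21] [0.444 0.342 0.019]
[]
scene [479 366  12  12 113] [0.431 0.318 0.02 ]
scene [486 374  21  23 242] [0.436 0.344 0.02 ]
[(0.66, array([0.429, 0.315, 0.014]))]
[]
46.175 [-0.63894984  1.4806185  -1.68906812] [0.65888268 0.26536603 0.259282  ]
```

View pics/d2.png

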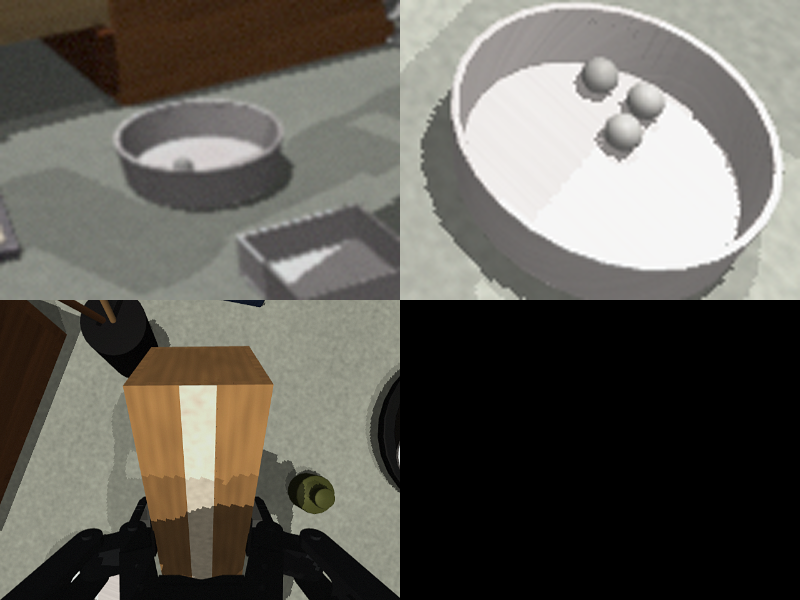

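All three balls are in the dish, at crop (600,75), (645,100) and (623,132). Next I'll turn back and set the carton down flat.

```bash
python3 go.py .632,.255,.25 .632,.255,.12 .632,.255,.087 .632,.255,.084; python3 plan.py -36,.735,.295,.1
```

```text
.632,.255,.25 -> [-0.012  0.757  0.005]
.632,.255,.12 -> [-0.053  1.734  3.104]
.632,.255,.087 -> [-0.063  1.982  3.891]
.632,.255,.084 -> [-0.064  2.004  3.962]
tcp [0.6589 0.2654 0.2593] down 10mm= [-0.003  0.075  0.238]
t 46.175 tcp [0.6589 0.2654 0.2593] lean 17.5
turn -36.00 d [-0.01  1.05  1.98] tcp [0.644 0.259 0.171] pitch 0.0 az 22.0 ymax 0.302 zmin 0.087 rimz None PE [0.735 0.295 0.1  ]
```

Call:
play_rows(steps="0 0 0.1 0 -1;0 0 0.3 0 -3;0 0 0.5 0 -5;0 0 0.7 0 -7;0 0 0.76 0 -9;0 0 0.76 0 -11;0 0 0.76 0 -13;0 0 0.76 0 -15;0 0 0.76 0 -17;0 0 0.76 0 -19;0 0 0.76 0 -21;0 0 0.76 0 -23;0 -0.01 0.8 0.2 -25;0 -0.02 0.95 0.6 -27;0 -0.02 1.1 1.1 -29;0 -0.03 1.25 1.6 -31;0 -0.04 1.4 2.1 -33;0 -0.05 1.55 2.5 -35;0 -0.05 1.65 2.85 -36;0 -0.05 1.65 2.85 -36")

```text
clock: 48.68
eef_pos: [0.6309, 0.2553, 0.129]
eef_rot: [0.553, 0.819, 0.121, 0.089]
wrist_force: [0.2, -0.5, -2.9]
width: 0.047
```

```bash
python3 go.py .632,.255,.085 .632,.255,.083; python3 plan.py 0,.735,.295,.1; python3 look.py .63 .26 l16
```

```text
.632,.255,.085 -> [-0.005 -0.305  1.058]
.632,.255,.083 -> [-0.004 -0.32   1.106]
tcp [0.6309 0.2553 0.129 ] down 10mm= [ 0.003 -0.074  0.239]
t 48.675 tcp [0.6309 0.2553 0.129 ] lean 17.3
turn   0.00 d [-0.06  0.64 -0.91] tcp [0.644 0.259 0.172] pitch 0.2 az 22.0 ymax 0.303 zmin 0.087 rimz None PE [0.735 0.295 0.1  ]
48.825 [0.63275664 0.25566234 0.13170645] [ 0.40340049 -0.47671164 -2.39252299] [-0.09663095  0.19153837 -0.01115374] 0.04693882955877019
```

View pics/l16.png

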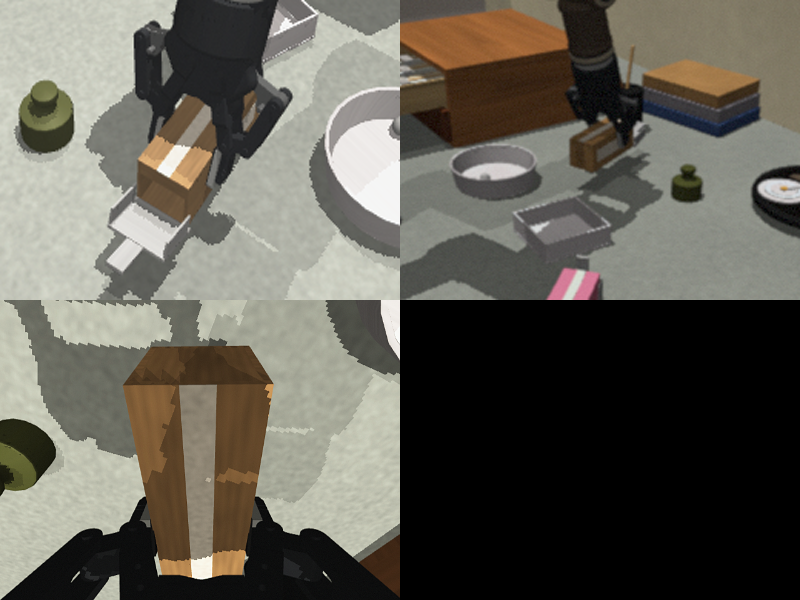

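Call:
play_rows(steps="0 0 -0.1 0.35 0;0 0 -0.2 0.65 0;0 0 -0.28 0.9 0;0 0 -0.32 1.05 0;0 0 -0.35 1.13 0;0 0 -0.35 1.13 0;0 0 -0.35 1.14 0;0.4 0 -0.35 1.14 0;1 0 -0.35 1.14 0;1 0 -0.35 1.14 0;1 0 -0.35 1.14 0;1 0 -0.35 0.9 0;1 0 -0.35 0.2 0;1 0 -0.35 -0.8 0;1 0 -0.35 -1.8 0;1 0 -1.2 -2.5 0;1 0 -1.8 -2.5 0;1 0 -1.8 -2.5 0")

```text
clock: 51.08
eef_pos: [0.5387, 0.2192, 0.2051]
eef_rot: [0.553, 0.819, 0.123, 0.09]
wrist_force: [1.0, -0.3, 0.4]
width: 0.0856
```

```bash
python3 meas.py .63 .255; python3 look.py .58 .29 l17; python3 - <<'E'
from h import *
c=bot.capture("scene"); P=cloud(c); d=np.hypot(P[...,0]-.466,P[...,1]-.3497)<.064; k=d&(P[...,2]>.011)&(P[...,2]<.03)
lab,st=cv2.connectedComponentsWithStats(k.astype(np.uint8))[1:3]
for i in range(1,len(st)):
    if st[i,4]>5: print("ball blob",st[i],P[lab==i].mean(0).round(3))
q=P[(np.hypot(P[...,0]-.466,P[...,1]-.35)<.09)&(P[...,2]>.036)&(P[...,2]<.043)]
A=np.c_[2*q[:,:2],np.ones(len(q))]; s=np.linalg.lstsq(A,(q[:,:2]**2).sum(1),rcond=None)[0]; print("dish",s[:2].round(4))
E
```

```text
scene 3011 0.052980384459949126 ((0.6295806765556335, 0.25353285670280457), (0.13377569615840912, 0.04911838471889496), 22.85063362121582)
scene find_in carton 0.97 [0.667 0.265 0.043]
scene find_in spout_tab 0.91 [0.713 0.29  0.01 ]
scene tip_of carton 0.92 [ 0.63   0.252 -0.001]
scene tip_of spout_tab 0.84 [0.743 0.298 0.017]
side 411 0.05139204052813451 ((0.6293814778327942, 0.25218722224235535), (0.1334983855485916, 0.05062604323029518), 22.921314239501953)
side find_in carton 0.62 [0.618 0.236 0.033]
side find_in spout_tab 0.42 [0.726 0.265 0.015]
side tip_of carton 0.7 [ 0.63   0.252 -0.001]
side tip_of spout_tab 0.45 [0.748 0.301 0.014]
wrist 9858 0.0518823647442844 ((0.6297267079353333, 0.25206443667411804), (0.13119858503341675, 0.04811191186308861), 22.78414535522461)
wrist find_in carton 0.68 [0.601 0.245 0.052]
wrist find_in spout_tab 0.83 [0.741 0.3   0.019]
wrist tip_of carton 0.62 [0.631 0.251 0.002]
wrist tip_of spout_tab 0.8 [0.743 0.303 0.018]
51.975 [0.54056346 0.21977132 0.20519761] [-0.27324533 -0.51940704 -0.5270419 ] [-0.02140728  0.14052615  0.02880711] 0.08515306311335885
ball blob [479 366  12  12 120] [0.431 0.318 0.019]
ball blob [486 374  21  23 257] [0.436 0.344 0.019]
dish [0.4661 0.3511]
```

View pics/l17.png

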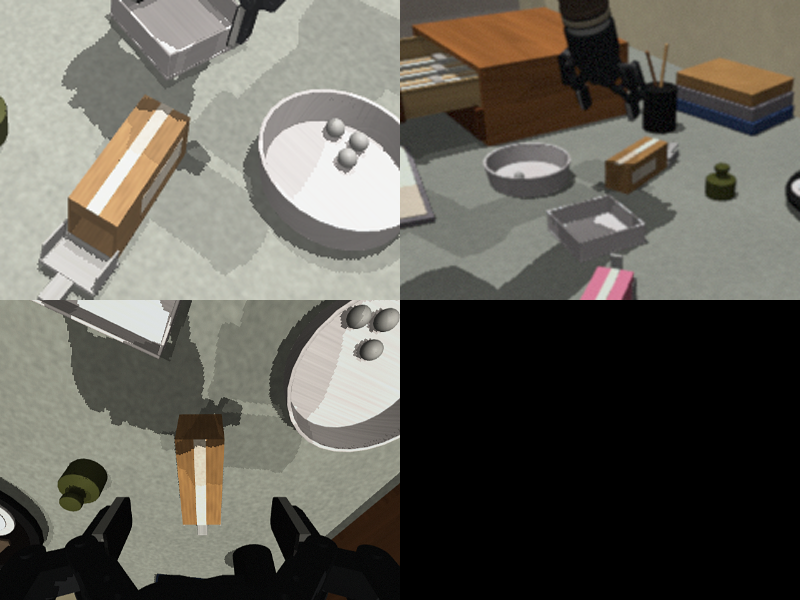

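The carton is flat and released with its spout still out. Three balls are in the dish at crop (335,128), (358,140) and (347,157), the dish is at its original spot, and the gripper is clear. I'll hand it in now.

```bash
python3 -c "
from rig import bot
print(bot.get_state()['clock'],bot.sign_off())"
```

```text
the job is handed in; nothing more can be done
52.025 None
```

The job is done and handed in at 52.0 s: all three balls are in the dish, and the carton is back flat on the counter.

**What I did:**
- **Spout:** I pushed it out to its stop by its tab with the closed fingertips, without gripping it. The tab ended at about 17 mm, against 18 mm expected.
- **Tipping:** The moves can't tilt the tool, so I gave it a 17° lean by dragging the fingertips on bare counter. I then gripped the flat carton and turned it about the leaning axis over the dish, which tipped it to about 35°.
- **Set-down:** I turned the carton back level, set it down and released it.

**Last checks:**
- The scene and wrist cameras show three balls in the dish. The side camera shows only one; its near wall likely hides the others.
- The carton is flat at (0.630, 0.252), with its top at 52 mm and the spout still out.
- The dish centre is within about 2 mm of where it started, and the gripper is clear of everything.

**What went wrong or could count against it:**
- My first try, pressing the carton on the dish's rim, didn't tip the carton. It rocked the dish for a moment, but the dish settled back where it was.
- After that try I set the carton down once, still full, and gripped it again before pouring.
- The fingertips pressed the counter with up to 58 N at the wrist. That is under the 120 N wrist limit. I took the 40 N limit to cover only the arm and gripper body, not the fingers.

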